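Press the compass home and snap the kit drawer's flap shut

TASK

The compass has been left sticking out of its bay in the plywood kit drawer, so the front flap cannot shut. Push the compass in until it bears firmly but gently on the rubber buffer at the back of the bay, then tip the flap up by its free edge past the snap point of its sprung stays and let the springs carry it shut: do not shove it shut by hand, force nothing, and leave the rest of the kit and the things on the bench where they are.

Things in the scene. Friction and masses are not known exactly. Their poses are not given: they have to be found in the camera images.
- kitbox: Open plywood kit drawer, fixed: 200 deep (x) by 320 wide (y), sides and back 92 high, no front wall. Origin: centre of underside; its -x side is the open front, nearest the robot. Cork-lined floor top at z 33; the floor's front edge is at x -100. The compass bay is the middle slot, 68 wide, between 6 mm cheeks (top at z 69).
- compass: Chunky yellow plastic compass, a block 78 (x) by 62 (y) by 26 thick with a round dial on top, about 0.12 kg. Origin: its centre, half-way up. Lies flat in the bay, long side along the drawer's x, its front face 8 to 22 mm out beyond the floor's front edge, above the open flap. It drags in the bay with 1 to 4 N, so 6 to 9 N presses it home; over 12 N would harm it.
- divider: Plywood cross divider, fixed in the drawer (front face at drawer x +12), that closes the bay at the back. Origin: middle of its front face, level with the compass's centre; axes as the drawer's. A soft rubber buffer (20 mm disc, about 4 N per mm) on a screw stands out from here toward the compass by 6 to 26 mm, set differently each time and not measured: feel for it.
- flap (a joint): Angle of the front flap in rad: 0 is shut (upright), 1.13 is the open stop, where the flap slopes up 25 degrees above level toward the robot. Two sprung over-centre stays push it away from about 0.67 (the snap point, give or take 0.05) to either stop: above it the flap falls back open, below it the flap springs shut by itself within half a second. It rests open at the start.
- flap_board: The flap: plywood board 320 wide, 78 from hinge to free edge, 9 thick. Origin on the hinge line (drawer x -100, z 20, mid-width); z runs along the inner face to the free edge, x points into the drawer, so the outer face is at x -9. Starting it from open takes about 4 N square to the outer face (below when open) at the free edge. It must not be pushed with over 18 N, nor followed by hand below 0.25 rad.
- ball_center (a point): Centre of the 30 mm polished steel ball bearing, in a wooden ring in the left bay. Leave it alone.
- weight_a: Zinc weight with a knob, 32 mm across, 44 high, in the right bay. Origin: centre of its underside. Leave it alone.
- weight_b: The second zinc weight, same size, beside the first. Leave it alone.
- probe: Magnet probe with a black rubber handle, 182 long, lying across the back bay. Origin: under the rod end of its handle. Leave it alone.
- beaker: Clear plastic beaker, 72 across, 95 high, on the bench to the left. Origin: centre of its underside. Leave it alone.
- jar: Glass jar with a blue lid, 64 across, 85 high, on the bench to the right. Origin: centre of its underside. Leave it alone.
Things that resemble listed ones, but are neither listed nor needed, are in the scene too. What is shaped like the compass but turquoise is not meant.

How it is judged:
On the way, in this order (a step that is already met when the one before it is completed fails the run):
1. the compass bears on the rubber buffer with more than 1.2 N (contact force between compass and divider above 1.2 N), for 0.2 s.
2. the flap has sprung up against its closed stop (joint below 0.05 rad) (value of joint flap below 0.05 rad), for 0.2 s.
At the end, for the whole second after the job is handed in: The flap stands shut against its closed stop (within 0.05 rad), and the compass lies flat and still in its bay, at least 4 mm behind the front edge of the drawer floor and within 6 mm of the bay's middle line (value of joint flap below 0.05 rad and x of compass in the frame of kitbox above -0.057 m and y of compass in the frame of kitbox between -0.006 and 0.006 m and z of compass in the frame of kitbox below 0.049 m and linear speed of compass below 0.02 m/s); the robot touches nothing.
It fails at once if the compass is pushed with more than 12 N (contact force between any of the fingers, the arm and compass above 12 N).
It fails at once if the flap is pushed with more than 18 N (contact force between any of the fingers, the arm and flap_board above 18 N).
It fails at once if the flap is shoved shut (pressed with over 3 N when within 0.25 rad of shut) instead of springing shut (value of joint flap below 0.25 rad and contact force between any of the fingers, the arm and flap_board above 3 N).
It fails at once if the ball, a weight, the probe, the beaker or the jar is moved by more than 15 mm (distance of any of ball_center, weight_a, weight_b, probe, beaker, jar from where it was at the start of the episode above 0.015 m).
It also fails if it takes over 69 s, if anything falls off the work surface, if the arm or the gripper's body presses on something with over 40 N, if the wrist force passes 120 N, or if a joint passes its speed limit or range.

ROBOT

A 7-joint arm with a two-finger parallel gripper is mounted at the origin on the work surface. World frame = base frame: x ahead of the robot, y to its left, z up, the work surface at z = 0. Lengths are in m, angles in rad, forces in N, time in s.
With the tool pointing down it reaches from about 0.4 to 0.85 m from the base axis. Payload 4.5 kg.
Tool frame: the origin (TCP) lies midway between the tips of the shut fingers; the grasp point (between the pads) lies 19 mm behind it; z points along the fingers, y is the direction in which the jaws open and shut (so a half turn about z gives the same grasp; the last joint's range is limited). The gripper opens to 88 mm and grips with 3 to 60 N. Pads are 18 mm wide; open, the fingers measure 123 mm over their backs; the gripper's body (75 mm by 187 mm) begins 45 mm behind the grasp point.
Start: joints at [1.191, 0.689, -0.195, 1.565, 0.157, 0.902, -0.215], TCP at [0.251, -0.572, 0.239] pointing down, gripper open.
Joint ranges: [-3.01, 3.01], [-0.46, 2.08], [-1.47, 1.51], [0.13, 2.56], [-1, 4.14], [0.04, 2.09], [-2.66, 2.66]. Speed limits (rad/s): [2.57, 2.57, 3.14, 3.14, 3.14, 3.14, 3.14].

INTERFACE

Orientations are given as a unit quaternion [x, y, z, w].
In Python, from plant import r gives the robot as it stands. The module is installed in compiled form; this text tells all that it offers.
- The arm moves only by the tool carry_out, never from a script. Its argument "commands" is a list of rows, each a list of 6 numbers: the shift along the tool's x, y, z in m, then the turn, a rotation vector about the tool's x, y, z in degrees. In form: [[dx, dy, dz, wx, wy, wz], ...]. A call has 1 to 12 rows; each row is the pose to reach, as a shift and turn from the pose commanded when the call began, along the tool's axes at that moment; what a row does not reach only later rows make up. A row lasts 1/10 s, in which the tool goes at most 50 mm and 8.59 degrees, less where a joint would pass 70% of its speed; a pose out of reach is approached as far as the arm can. A call with a gripper value outside its range is refused whole. "fingers" is the closure in counts, from 0 (fully open) to 255 (shut), set as the call begins (left out, the last holds). The fingers move at their own pace and stop on an object; "grip_force" is the grip in N (left out, the last holds). Time passes only in rows, so rows that repeat a pose let the fingers close. It gives the time, the measured TCP pose, the force and the opening at its end, in the units of the state.
- r.get_state(): the state, without advancing time (a new reading comes with each control period).
- r.snapshot(name): name is "scene" or "side" or "wrist"; returns a dict with "img" (420x560x3 uint8, blue, green, red), "intrinsics" (3x3 intrinsics, pixels), "extrinsics" (4x4, takes a point from camera to world coordinates); the wrist camera has in their place "tool_from_camera" (4x4, takes a point from camera to tool coordinates, whose origin is the TCP and whose axes are the flange's). Camera axes: x right, y down, z forward; pixel columns grow to the right and rows downward; lengths in m; the calibration is good to about 2 mm. A picture is of the moment at which its call begins: read the wrist's pose just before it. There is no depth.
- r.finish_job(): hands the job in, once; it reports no verdict.
Trained networks look in a picture, given as the dict that the camera call returned (one of the last four; its "shot" number tells which), for a name from the list of things; names that differ only in an ending like _2 or _b are one class to them, and where a whole thing is asked for, a point or a joint stands for the part that bears it (a point fixed in the world has none). Each returns a list of dicts, best first, with "p" (0 to 1); they miss things now and then, are a little off and sometimes report something else, mostly with a low value. They report only what shows in the picture. A call takes as long as a camera call. They do not tell look-alikes from the thing itself.
- r.spot_in(picture, label): "xyz" ([x, y, z] in m, in world coordinates, good to about 4 mm: the middle of the surface that is visible of it).
- r.spot_point(picture, label): "xyz" ([x, y, z] in m, in world coordinates, good to about 4 mm: a listed point, or the origin of a listed thing).
The state is a dict: "clock": time; "q": joint angles; "qd": joint speeds; "joint_torque": joint torques, N m; "tool_pos": TCP position; "eef_rot": TCP orientation; "contact_force": force on the tool from outside, world axes, zero at the start; "moment": the same for the moment, N m; "opening": opening from 0.0 (shut) to 1.0 (fully open).
Only numpy, scipy, OpenCV 4.12 (cv2) and the standard library are available. Lean on these libraries where they do the work, as an engineer would, in place of code of your own. Each camera call takes 0.05 s, during which the arm holds its last target.

## Working session

There is one attempt and no reset: what is moved stays moved. The work goes in short steps, Python scripts to look and compute and a tool call to move; the robot and the scene stay as the last step left them, time stands still between calls to the robot, and variables do not carry over. Pictures are saved under pics/ and viewed, and the job is handed in when it is done.

Besides the shell and the picture viewer there is one more tool, called after "Emit:" by a JSON object that holds its "name" and its "arguments", one argument or row to a line. carry_out: Moves the arm, as the interface text tells. Its arguments: {"type":"object","properties":{"commands":{"type":"array","items":{"type":"array","items":{"type":"number"}}},"fingers":{"type":"number"},"grip_force":{"type":"number"}},"required":["commands"]}

```bash
mkdir -p pics; cat > h.py <<'E'
import numpy as np, cv2
from scipy.spatial.transform import Rotation as R
from plant import r
def st():
    s=r.get_state(); print('t',round(s['clock'],2),'pos',np.round(s['tool_pos'],4),'rot',np.round(s['eef_rot'],4),'F',np.round(s['contact_force'],2),'M',np.round(s['moment'],2),'op',round(s['opening'],3)); return s
E
python3 - <<'E'
from h import *
s=st(); print(np.round(R.from_quat(s['eef_rot']).as_matrix(),3))
for n in ["scene","side","wrist"]:
    p=r.snapshot(n); cv2.imwrite(f'pics/{n}0.png',p['img'])
    print(n,np.round(p['intrinsics'],1).tolist()); print(np.round(p.get('extrinsics',p.get('tool_from_camera')),3).tolist())
    if n!="wrist":
        for l in ["kitbox","compass","divider","flap_board","beaker","jar","weight_a"]:
            print(l,[(np.round(d['xyz'],3).tolist(),round(d['p'],2)) for d in r.spot_point(p,l)[:3]])
E
```

```text
t 0.0 pos [ 0.251  -0.5717  0.2379] rot [ 9.787e-01  2.055e-01 -3.000e-04 -9.000e-04] F [-0.37  0.74  0.06] M [-0.    0.04  0.03] op 1.001
[[ 0.916  0.402 -0.001]
 [ 0.402 -0.916  0.002]
 [-0.    -0.002 -1.   ]]
scene [[521.8, 0.0, 271.2], [0.0, 521.8, 213.0], [0.0, 0.0, 1.0]]
[[-0.593, 0.476, -0.649, 1.495], [0.805, 0.344, -0.483, 0.694], [-0.006, -0.809, -0.587, 0.867], [0.0, 0.0, 0.0, 1.0]]
kitbox [([0.706, -0.036, 0.002], 0.84), ([0.528, -0.433, -0.002], 0.32)]
compass [([0.442, 0.072, 0.013], 0.95), ([0.616, -0.293, 0.009], 0.74)]
divider [([0.718, -0.04, 0.047], 0.76)]
flap_board [([0.61, -0.034, 0.017], 0.65), ([0.637, -0.035, 0.046], 0.41), ([0.529, -0.434, -0.002], 0.34)]
beaker [([0.476, 0.458, 0.001], 0.94)]
jar [([0.528, -0.432, -0.001], 0.57), ([0.678, 0.064, 0.049], 0.22)]
weight_a [([0.667, -0.101, 0.036], 0.44), ([0.651, -0.157, 0.032], 0.44)]
side [[437.9, 0.0, 277.9], [0.0, 437.9, 212.8], [0.0, 0.0, 1.0]]
[[0.93, -0.235, 0.282, 0.307], [-0.367, -0.61, 0.702, -0.726], [0.007, -0.757, -0.654, 0.746], [0.0, 0.0, 0.0, 1.0]]
kitbox [([0.709, -0.037, 0.003], 0.64)]
compass [([0.622, -0.297, 0.016], 0.77), ([0.437, 0.063, 0.014], 0.76), ([0.634, -0.033, 0.044], 0.57)]
divider [([0.722, -0.041, 0.044], 0.93)]
flap_board [([0.61, -0.04, 0.019], 0.76)]
beaker [([0.48, 0.453, 0.003], 0.85)]
jar [([0.533, -0.44, -0.001], 0.85)]
weight_a [([0.65, -0.153, 0.037], 0.66), ([0.667, -0.102, 0.029], 0.47)]
wrist [[298.8, 0.0, 276.6], [0.0, 298.8, 213.7], [0.0, 0.0, 1.0]]
[[-0.0, -0.951, -0.31, 0.079], [1.0, -0.0, 0.001, -0.0], [-0.001, -0.31, 0.951, -0.146], [0.0, 0.0, 0.0, 1.0]]
```

View pics/scene0.png

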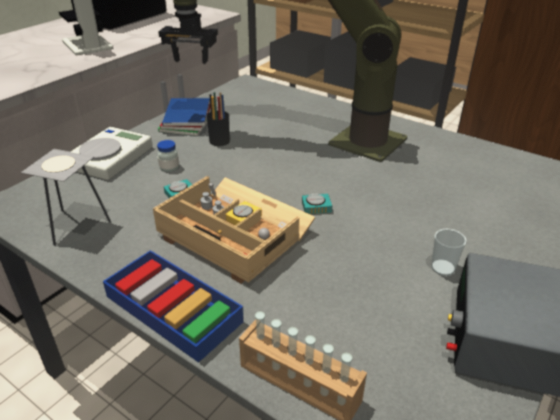

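View pics/side0.png

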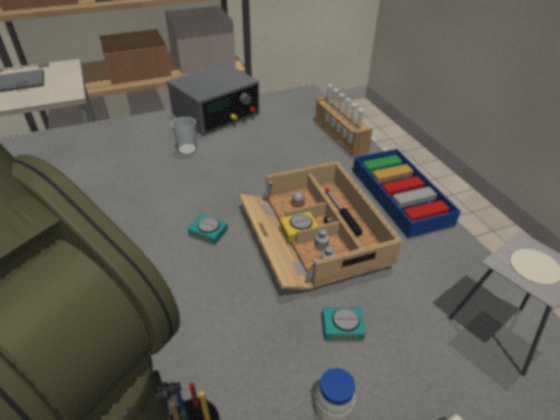

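Emit:
{"name": "carry_out", "arguments": {
  "commands": [
    [0.533,-0.347,-0.06,0,0,23.7],
    [0.533,-0.347,-0.06,0,0,23.7],
    [0.533,-0.347,-0.06,0,0,23.7],
    [0.533,-0.347,-0.06,0,0,23.7],
    [0.533,-0.347,-0.06,0,0,23.7],
    [0.533,-0.347,-0.06,0,0,23.7],
    [0.533,-0.347,-0.06,0,0,23.7],
    [0.533,-0.347,-0.06,0,0,23.7],
    [0.533,-0.347,-0.06,0,0,23.7],
    [0.533,-0.347,-0.06,0,0,23.7],
    [0.533,-0.347,-0.06,0,0,23.7],
    [0.533,-0.347,-0.06,0,0,23.7]
  ],
  "fingers": 255
}}

```text
clock: 2.05
tool_pos: [0.5795, -0.0706, 0.2955]
eef_rot: [1.0, 0.0, 0.0, 0.0]
contact_force: [1.3, -0.9, -0.4]
opening: 0.007
```

Emit:
{"name": "carry_out", "arguments": {
  "commands": [
    [0,0,0,0,0,0],
    [0,0,0,0,0,0]
  ]
}}

```text
clock: 2.25
tool_pos: [0.579, -0.0711, 0.2949]
eef_rot: [1.0, 0.002, -0.0, -0.0]
contact_force: [-0.2, -0.1, -0.1]
opening: 0.004
```

```bash
python3 - <<'E'
from h import *
s=st(); print(np.round(s['q'],4).tolist(), np.round(s['eef_rot'],5).tolist(),np.round(s['tool_pos'],5).tolist())
T=np.eye(4);T[:3,:3]=R.from_quat(s['eef_rot']).as_matrix();T[:3,3]=s['tool_pos']
p=r.snapshot('wrist'); cv2.imwrite('pics/w1.png',p['img']); np.savez('w1.npz',K=p['intrinsics'],E=T@p['tool_from_camera'])
for l in ["kitbox","compass","divider","flap_board","weight_a","ball_center","probe"]:
    print(l,[(np.round(d['xyz'],3).tolist(),round(d['p'],2)) for d in r.spot_point(p,l)[:3]])
E
```

```text
t 2.25 pos [ 0.579  -0.0711  0.2949] rot [ 1.      0.0017 -0.     -0.    ] F [-0.18 -0.07 -0.06] M [-0.03  0.06 -0.01] op 0.004
[0.067, 0.5653, -0.0402, 1.6288, 0.0265, 0.9481, -1.5498] [1.0, 0.00169, -3e-05, -1e-05] [0.57898, -0.07113, 0.29491]
kitbox [([0.708, -0.038, 0.003], 0.97)]
compass [([0.62, -0.297, 0.015], 0.92), ([0.635, -0.039, 0.047], 0.87), ([0.441, 0.068, 0.012], 0.73)]
divider [([0.72, -0.043, 0.049], 0.95)]
flap_board [([0.608, -0.034, 0.02], 0.63)]
weight_a [([0.663, -0.096, 0.032], 0.81), ([0.653, -0.161, 0.032], 0.77), ([0.53, -0.436, 0.002], 0.2)]
ball_center [([0.676, 0.056, 0.049], 0.94)]
probe [([0.76, -0.035, 0.039], 0.71)]
```

View pics/w1.png

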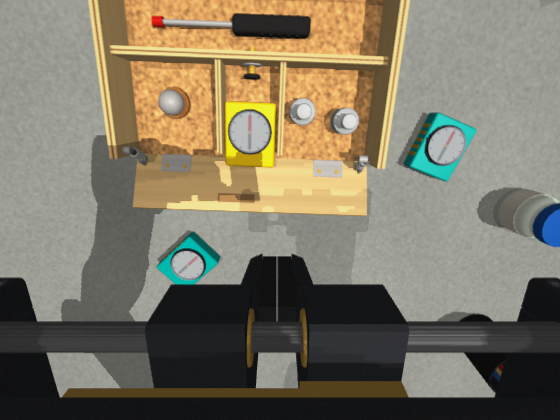

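```bash
cat >> h.py <<'E'
def bp(E,K,px,z):
    d=E[:3,:3]@np.linalg.solve(K,[px[0],px[1],1]); o=E[:3,3]; return o+d*(z-o[2])/d[2]
E
python3 - <<'E'
from h import *
d=np.load('w1.npz');K,E=d['K'],d['E']
im=cv2.imread('pics/w1.png'); cv2.imwrite('pics/w1z.png',cv2.resize(im[40:230,90:410],None,fx=2.5,fy=2.5,interpolation=cv2.INTER_CUBIC))
hsv=cv2.cvtColor(im,cv2.COLOR_BGR2HSV); m=((hsv[...,0]>22)&(hsv[...,0]<34)&(hsv[...,1]>200)&(hsv[...,2]>120)).astype(np.uint8)
n,l,s,c=cv2.connectedComponentsWithStats(m); i=1+np.argmax(s[1:,4]); print(s[i],c[i]); 
pts=cv2.findNonZero((l==i).astype(np.uint8)); rc=cv2.minAreaRect(pts); b=cv2.boxPoints(rc); print(rc)
for q in b: print(q, np.round(bp(E,K,q,.059),4))
for q in [(112,48),(388,60)]: print('div',np.round(bp(E,K,q,.069),4),np.round(bp(E,K,q,.092),4))
for q in [(133,207),(367,215)]: print('flap',np.round(bp(E,K,q,.053),4))
E
```

```text
[ 225  102   51   65 1582] [249.91972187 135.90581542]
((250.0, 134.0), (64.0, 50.0), 90.0)
[225. 102.] [ 0.6746 -0.0095  0.059 ]
[275. 102.] [ 0.6748 -0.0694  0.059 ]
[275. 166.] [ 0.5981 -0.0696  0.059 ]
[225. 166.] [ 0.5979 -0.0057  0.059 ]
div [0.7299 0.1113 0.069 ] [0.7255 0.1    0.092 ]
div [ 0.719  -0.1962  0.069 ] [ 0.7152 -0.1884  0.092 ]
flap [0.541  0.1227 0.053 ]
flap [ 0.5305 -0.1955  0.053 ]
```

View pics/w1z.png

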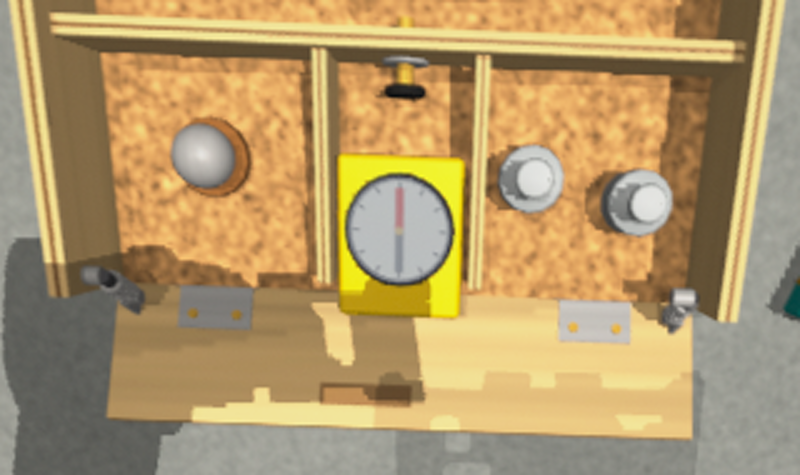

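Emit:
{"name": "carry_out", "arguments": {
  "commands": [
    [-0.007,-0.033,0.05,0,0,2.15],
    [-0.007,-0.033,0.1,0,0,2.15],
    [-0.007,-0.033,0.15,0,0,2.15],
    [-0.007,-0.033,0.19,0,0,2.15],
    [-0.007,-0.033,0.215,0,0,2.15],
    [-0.007,-0.033,0.215,0,0,2.15],
    [-0.007,-0.033,0.215,0,0,2.15]
  ]
}}

```text
clock: 3.35
tool_pos: [0.5721, -0.0399, 0.0806]
eef_rot: [1.0, -0.019, 0.0, 0.0]
contact_force: [-0.5, 0.5, 0.5]
opening: 0.008
```

```bash
python3 - <<'E'
from h import *
s=st(); print(np.round(s['q'],4).tolist(), np.round(s['eef_rot'],5).tolist(),np.round(s['tool_pos'],5).tolist())
p=r.snapshot('wrist'); a=p['img']
p=r.snapshot('side'); b=cv2.resize(p['img'][150:330,200:440],(560,420)); cv2.imwrite('pics/w2.png',np.vstack([a,b])[:, :][::1]) if 0 else cv2.imwrite('pics/w2.png',cv2.resize(np.hstack([a,b]),(800,300)))
E
```

```text
t 3.35 pos [ 0.5721 -0.0399  0.0806] rot [ 9.998e-01 -1.890e-02  2.000e-04  1.000e-04] F [-0.45  0.52  0.51] M [-0.01  0.02 -0.02] op 0.008
[0.0032, 0.8507, -0.024, 1.8469, 0.0425, 0.4439, -1.6598] [0.99982, -0.01895, 0.00024, 8e-05] [0.57205, -0.03993, 0.08057]
```

View pics/w2.png

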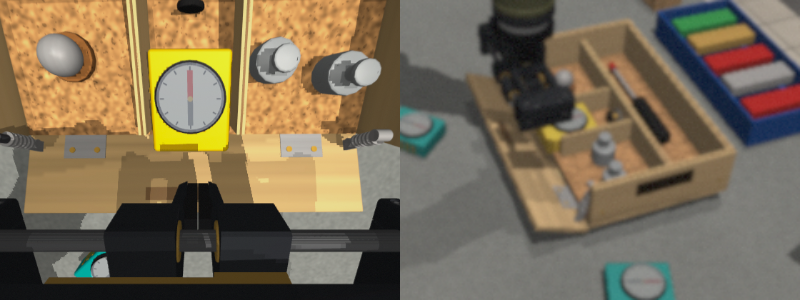

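```bash
python3 - <<'E'
from h import *
s=st()
T=np.eye(4);T[:3,:3]=R.from_quat(s['eef_rot']).as_matrix();T[:3,3]=s['tool_pos']
p=r.snapshot('wrist'); im=p['img'];K=p['intrinsics'];E=T@p['tool_from_camera'];np.savez('w2.npz',K=K,E=E);cv2.imwrite('pics/w2raw.png',im)
print(p['tool_from_camera'])
for l in ["compass","divider","flap_board","kitbox"]:
    print(l,[(np.round(d['xyz'],3).tolist(),round(d['p'],2)) for d in r.spot_point(p,l)[:2]])
ps=r.snapshot('side')
for l in ["compass","flap_board"]:
    print(l,[(np.round(d['xyz'],3).tolist(),round(d['p'],2)) for d in r.spot_point(ps,l)[:3]])
hsv=cv2.cvtColor(im,cv2.COLOR_BGR2HSV); m=((hsv[...,0]>22)&(hsv[...,0]<34)&(hsv[...,1]>190)&(hsv[...,2]>90)).astype(np.uint8)
n,l,s_,c=cv2.connectedComponentsWithStats(m); i=1+np.argmax(s_[1:,4]); print(s_[i])
b=s_[i]
for q in [(b[0],b[1]),(b[0]+b[2],b[1]),(b[0],b[1]+b[3]),(b[0]+b[2],b[1]+b[3])]: print(q,np.round(bp(E,K,q,.059),4))
z=cv2.resize(im[40:310,140:410],None,fx=2.2,fy=2.2,interpolation=cv2.INTER_CUBIC); cv2.imwrite('pics/w2z.png',z)
E
```

```text
t 3.45 pos [ 0.5732 -0.0399  0.082 ] rot [ 9.998e-01 -1.890e-02  1.900e-03  1.000e-04] F [ 0.15  0.47 -0.51] M [0.07 0.07 0.06] op 0.005
[[-6.65373926e-05 -9.50901318e-01 -3.09494232e-01  7.93988441e-02]
 [ 9.99999185e-01 -4.57919607e-04  1.19194150e-03  6.61905859e-05]
 [-1.27514222e-03 -3.09493901e-01  9.50900573e-01 -1.46101893e-01]
 [ 0.00000000e+00  0.00000000e+00  0.00000000e+00  1.00000000e+00]]
compass [([0.637, -0.039, 0.046], 0.88), ([0.439, 0.069, 0.009], 0.59)]
divider []
flap_board []
kitbox [([0.711, -0.039, 0.008], 0.69)]
compass [([0.639, -0.033, 0.044], 0.9), ([0.439, 0.067, 0.014], 0.83), ([0.479, 0.453, 0.004], 0.71)]
flap_board [([0.653, -0.15, 0.035], 0.7), ([0.608, -0.043, 0.02], 0.65)]
[ 208   72  117  141 7528]
(np.int32(208), np.int32(72)) [ 0.6758 -0.0086  0.059 ]
(np.int32(325), np.int32(72)) [ 0.6735 -0.069   0.059 ]
(np.int32(208), np.int32(213)) [ 5.996e-01 -3.000e-04  5.900e-02]
(np.int32(325), np.int32(213)) [ 0.5969 -0.0699  0.059 ]
```

View pics/w2z.png

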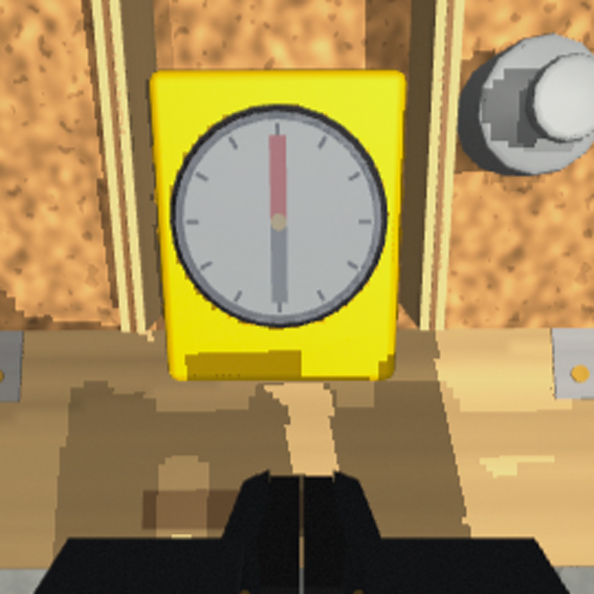

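Emit:
{"name": "carry_out", "arguments": {
  "commands": [
    [0,-0.0045,0.01,0,0,0],
    [0,-0.0045,0.02,0,0,0],
    [0,-0.0045,0.028,0,0,0],
    [0,-0.0045,0.034,0,0,0],
    [0.002,-0.0045,0.034,0,0,0],
    [0.004,-0.0045,0.034,0,0,0],
    [0.006,-0.0045,0.034,0,0,0],
    [0.008,-0.0045,0.034,0,0,0]
  ]
}}

```text
clock: 4.65
tool_pos: [0.5804, -0.0355, 0.0465]
eef_rot: [1.0, -0.019, 0.0, 0.0]
contact_force: [-0.4, -0.7, 0.4]
opening: 0.007
```

```bash
python3 - <<'E'
from h import *
s=st(); print(np.round(s['q'],4).tolist())
p=r.snapshot('wrist'); im=p['img']
z=cv2.resize(im[40:310,140:410],None,fx=2.2,fy=2.2,interpolation=cv2.INTER_CUBIC); cv2.imwrite('pics/w3z.png',z)
st()
E
```

```text
t 4.65 pos [ 0.5804 -0.0355  0.0465] rot [ 9.998e-01 -1.880e-02  5.000e-04  0.000e+00] F [-0.42 -0.74  0.36] M [0.03 0.02 0.04] op 0.007
[-0.0063, 0.914, -0.0209, 1.8306, 0.0432, 0.3964, -1.6671]
t 4.7 pos [ 0.5808 -0.0354  0.0465] rot [ 9.998e-01 -1.870e-02  8.000e-04  0.000e+00] F [ 0.16  0.61 -0.06] M [ 0.03  0.05 -0.05] op 0.006
```

View pics/w3z.png

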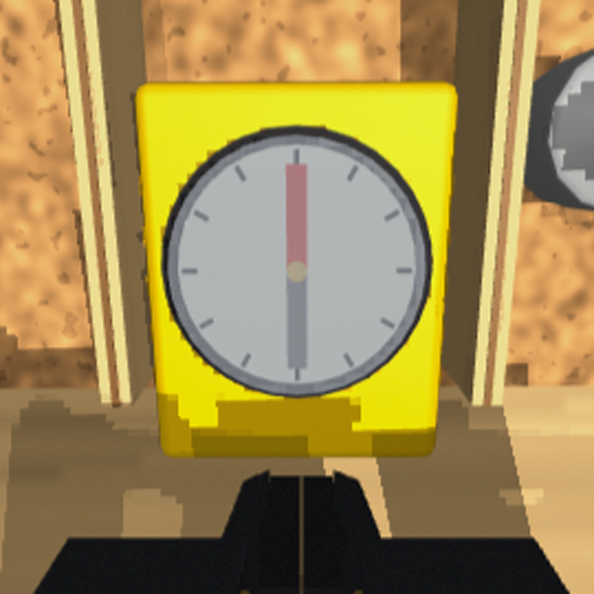

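Emit:
{"name": "carry_out", "arguments": {
  "commands": [
    [0.002,0,0,0,0,0],
    [0.004,0,0,0,0,0],
    [0.006,0,0,0,0,0],
    [0.008,0,0,0,0,0],
    [0.01,0,0,0,0,0],
    [0.012,0,0,0,0,0],
    [0.014,0,0,0,0,0],
    [0.016,0,0,0,0,0],
    [0.018,0,0,0,0,0],
    [0.02,0,0,0,0,0],
    [0.022,0,0,0,0,0]
  ]
}}

```text
clock: 5.8
tool_pos: [0.602, -0.0362, 0.046]
eef_rot: [1.0, -0.019, 0.0, 0.0]
contact_force: [-0.2, 0.5, -1.0]
opening: 0.003
```

```bash
python3 - <<'E'
from h import *
d=np.load('w1.npz');print(bp(d['E'],d['K'],(252,77),.056))
p=r.snapshot('wrist'); im=p['img']
z=cv2.resize(im[0:310,120:430],None,fx=1.9,fy=1.9,interpolation=cv2.INTER_CUBIC); cv2.imwrite('pics/w4z.png',z)
st()
E
```

```text
[ 0.70247757 -0.04225046  0.056     ]
t 5.85 pos [ 0.6025 -0.0362  0.0461] rot [ 9.998e-01 -1.870e-02  4.000e-04  0.000e+00] F [-0.7  -0.12 -0.62] M [-0.01  0.05  0.  ] op 0.007
```

View pics/w4z.png

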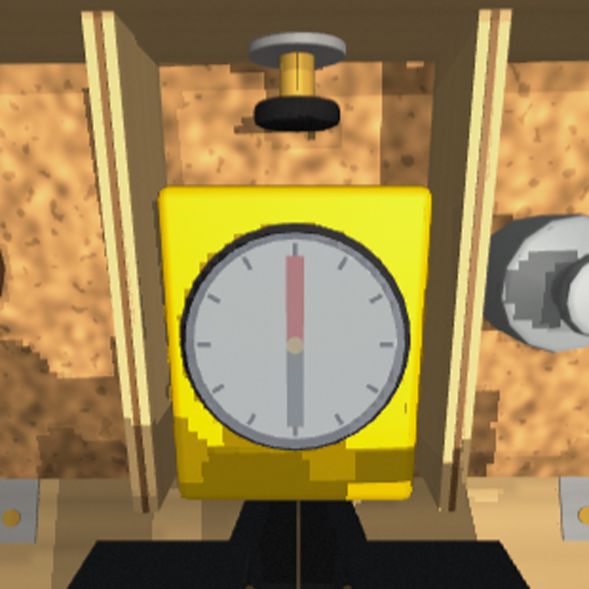

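Emit:
{"name": "carry_out", "arguments": {
  "commands": [
    [0.001,0,0,0,0,0],
    [0.002,0,0,0,0,0],
    [0.003,0,0,0,0,0],
    [0.004,0,0,0,0,0],
    [0.005,0,0,0,0,0],
    [0.006,0,0,0,0,0],
    [0.007,0,0,0,0,0],
    [0.008,0,0,0,0,0]
  ]
}}

```text
clock: 6.65
tool_pos: [0.6098, -0.0365, 0.0461]
eef_rot: [1.0, -0.019, -0.0, 0.0]
contact_force: [-1.7, -0.2, 1.5]
opening: 0.006
```

Emit:
{"name": "carry_out", "arguments": {
  "commands": [
    [0.001,0,0,0,0,0],
    [0.002,0,0,0,0,0]
  ]
}}

```text
clock: 6.85
tool_pos: [0.6118, -0.0366, 0.0461]
eef_rot: [1.0, -0.019, -0.0, 0.0]
contact_force: [-1.7, 0.7, 1.1]
opening: 0.003
```

```bash
python3 - <<'E'
from h import *
st()
p=r.snapshot('wrist'); im=p['img']
z=cv2.resize(im[0:310,120:430],None,fx=1.9,fy=1.9,interpolation=cv2.INTER_CUBIC); cv2.imwrite('pics/w5z.png',z)
st()
E
```

```text
t 6.85 pos [ 0.6118 -0.0366  0.0461] rot [ 9.998e-01 -1.870e-02 -1.000e-04  0.000e+00] F [-1.72  0.66  1.08] M [ 0.02  0.3  -0.05] op 0.003
t 6.9 pos [ 0.6121 -0.0366  0.0461] rot [ 9.998e-01 -1.870e-02  2.000e-04  0.000e+00] F [-0.67 -0.56  0.08] M [0.06 0.17 0.01] op 0.004
```

View pics/w5z.png

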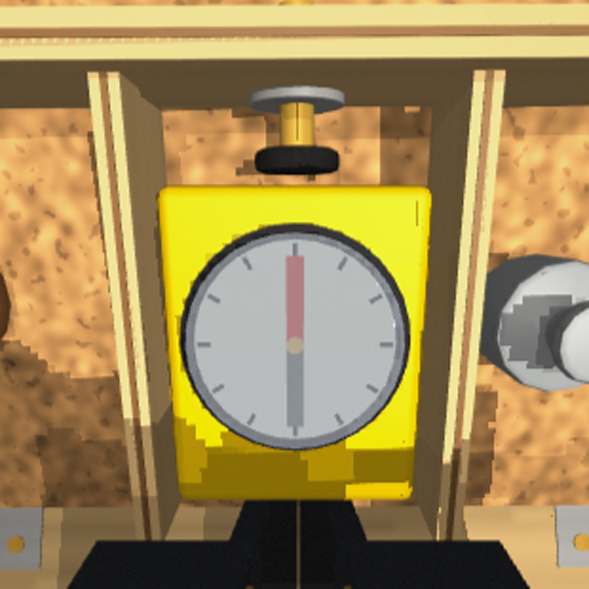

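Emit:
{"name": "carry_out", "arguments": {
  "commands": [
    [0.0005,0,0,0,0,0],
    [0.001,0,0,0,0,0],
    [0.0015,0,0,0,0,0],
    [0.002,0,0,0,0,0]
  ]
}}

```text
clock: 7.3
tool_pos: [0.6139, -0.0366, 0.0461]
eef_rot: [1.0, -0.019, 0.0, 0.0]
contact_force: [-1.3, -0.4, 1.5]
opening: 0.007
```

Emit:
{"name": "carry_out", "arguments": {
  "commands": [
    [0.0005,0,0,0,0,0],
    [0.001,0,0,0,0,0]
  ]
}}

```text
clock: 7.5
tool_pos: [0.6148, -0.0367, 0.0461]
eef_rot: [1.0, -0.019, 0.0, 0.0]
contact_force: [-1.1, -1.0, 0.4]
opening: 0.002
```

Emit:
{"name": "carry_out", "arguments": {
  "commands": [
    [0.0005,0,0,0,0,0]
  ]
}}

```text
clock: 7.6
tool_pos: [0.6151, -0.0367, 0.0461]
eef_rot: [1.0, -0.019, -0.0, 0.0]
contact_force: [-3.0, 0.5, 2.2]
opening: 0.004
```

Emit:
{"name": "carry_out", "arguments": {
  "commands": [
    [0.0005,0,0,0,0,0]
  ]
}}

```text
clock: 7.7
tool_pos: [0.6152, -0.0367, 0.046]
eef_rot: [1.0, -0.019, -0.001, 0.0]
contact_force: [-2.5, 0.5, 2.8]
opening: 0.004
```

Emit:
{"name": "carry_out", "arguments": {
  "commands": [
    [0.0005,0,0,0,0,0]
  ]
}}

```text
clock: 7.8
tool_pos: [0.6153, -0.0367, 0.046]
eef_rot: [1.0, -0.019, -0.001, 0.0]
contact_force: [-3.9, 0.7, 3.7]
opening: 0.003
```

```bash
python3 - <<'E'
from h import *
st()
p=r.snapshot('wrist'); im=p['img']
z=cv2.resize(im[0:310,120:430],None,fx=1.9,fy=1.9,interpolation=cv2.INTER_CUBIC); cv2.imwrite('pics/w6z.png',z)
st()
E
```

```text
t 7.8 pos [ 0.6153 -0.0367  0.046 ] rot [ 9.998e-01 -1.870e-02 -1.000e-03  1.000e-04] F [-3.93  0.67  3.68] M [0.03 0.83 0.02] op 0.003
t 7.85 pos [ 0.6153 -0.0368  0.046 ] rot [ 9.998e-01 -1.870e-02 -1.000e-03  1.000e-04] F [-4.16 -0.21  3.58] M [ 0.08  0.92 -0.03] op 0.006
```

View pics/w6z.png

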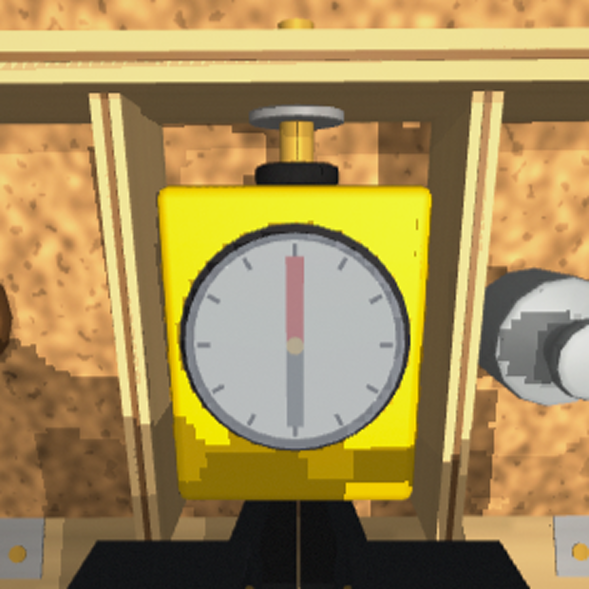

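Emit:
{"name": "carry_out", "arguments": {
  "commands": [
    [0.0005,0,-0.0004,0,0,0]
  ]
}}

```text
clock: 7.95
tool_pos: [0.6159, -0.0368, 0.0461]
eef_rot: [1.0, -0.019, -0.001, 0.0]
contact_force: [-4.4, -0.4, 0.4]
opening: 0.007
```

Emit:
{"name": "carry_out", "arguments": {
  "commands": [
    [0.0005,0,-0.0004,0,0,0]
  ]
}}

```text
clock: 8.05
tool_pos: [0.6161, -0.0368, 0.0464]
eef_rot: [1.0, -0.019, -0.001, 0.0]
contact_force: [-4.3, -0.4, -1.1]
opening: 0.006
```

Emit:
{"name": "carry_out", "arguments": {
  "commands": [
    [0,0,0,0,0,0],
    [0,0,0,0,0,0]
  ]
}}

```text
clock: 8.25
tool_pos: [0.6163, -0.0368, 0.0464]
eef_rot: [1.0, -0.019, -0.001, 0.0]
contact_force: [-6.0, -0.0, -0.8]
opening: 0.004
```

Emit:
{"name": "carry_out", "arguments": {
  "commands": [
    [0.0004,0,0,0,0,0],
    [0.0004,0,0,0,0,0]
  ]
}}

```text
clock: 8.45
tool_pos: [0.6165, -0.0368, 0.0464]
eef_rot: [1.0, -0.019, -0.001, 0.0]
contact_force: [-5.3, -0.4, -0.8]
opening: 0.001
```

Emit:
{"name": "carry_out", "arguments": {
  "commands": [
    [0.0003,0,0,0,0,0],
    [0.0003,0,0,0,0,0],
    [0.0003,0,0,0,0,0],
    [0.0003,0,0,0,0,0]
  ]
}}

```text
clock: 8.85
tool_pos: [0.6166, -0.0368, 0.0464]
eef_rot: [1.0, -0.019, -0.001, 0.0]
contact_force: [-6.0, 0.1, -0.7]
opening: 0.001
```

```bash
python3 - <<'E'
from h import *
s=st();print(np.round(s['q'],4).tolist())
E
```

```text
t 8.85 pos [ 0.6166 -0.0368  0.0464] rot [ 9.998e-01 -1.870e-02 -1.500e-03  1.000e-04] F [-6.02  0.09 -0.74] M [ 0.1   1.25 -0.01] op 0.001
[-0.002, 0.9431, -0.0236, 1.7124, 0.0408, 0.4895, -1.66]
```

Emit:
{"name": "carry_out", "arguments": {
  "commands": [
    [-0.01,0,0,0,0,0],
    [-0.03,0,0,0,0,0],
    [-0.045,0,-0.003,0,0,0],
    [-0.055,0,-0.05,0,0,0],
    [-0.06,0,-0.1,0,0,0],
    [-0.07,0,-0.15,0,0,0],
    [-0.08,0,-0.16,0,-8,0],
    [-0.08,0,-0.16,0,-15,0],
    [-0.08,0,-0.16,0,-15,0]
  ]
}}

```text
clock: 9.75
tool_pos: [0.5431, -0.0336, 0.207]
eef_rot: [0.992, -0.019, -0.127, -0.003]
contact_force: [-0.6, -0.3, 0.0]
opening: 0.004
```

```bash
cat > data.py <<'E'
import numpy as np
D=[([1.191,.689,-.195,1.565,.157,.902,-.215],[.251,-.5717,.2379],[.9787,.2055,-.0003,-.0009]),
([0.067, 0.5653, -0.0402, 1.6288, 0.0265, 0.9481, -1.5498],[0.57898, -0.07113, 0.29491],[1.0, 0.00169, -3e-05, -1e-05]),
([0.0032, 0.8507, -0.024, 1.8469, 0.0425, 0.4439, -1.6598],[0.57205, -0.03993, 0.08057],[0.99982, -0.01895, 0.00024, 8e-05]),
([-0.0063, 0.914, -0.0209, 1.8306, 0.0432, 0.3964, -1.6671],[.5804,-.0355,.0465],[.9998,-.0188,.0005,0]),
([-0.002, 0.9431, -0.0236, 1.7124, 0.0408, 0.4895, -1.66],[.6166,-.0368,.0464],[.9998,-.0187,-.0015,.0001])]
E
python3 - <<'E'
from h import *
import itertools
from data import D
from scipy.optimize import least_squares
s=st(); print(np.round(s['q'],4).tolist())
D.append((s['q'],s['tool_pos'],s['eef_rot'])); open('data.py','a').write(f"\nD.append(({np.round(s['q'],4).tolist()},{np.round(s['tool_pos'],5).tolist()},{np.round(s['eef_rot'],5).tolist()}))\n")
p=r.snapshot('wrist'); cv2.imwrite('pics/w7.png',p['img'])
best=[]
for sg in itertools.product([1,-1],repeat=4):
    def rot(q,o): 
        a=[sg[0]*q[0],q[1],sg[1]*q[2],q[3],sg[2]*q[4],q[5],sg[3]*q[6]+o]
        return [R.from_rotvec([0,x,0]) if i%2 else R.from_rotvec([0,0,x]) for i,x in enumerate(a)]
    def f(o):
        e=[]
        for q,p_,qt in D:
            T=R.identity()
            for x in rot(q,o[0]): T=T*x
            e+=list((T.inv()*R.from_quat(qt)).as_rotvec())
        return e
    for o0 in (0,1.5,3,-1.5):
        l=least_squares(f,[o0]); best.append((l.cost,sg,l.x[0]))
best.sort(key=lambda t:t[0]); print(best[:6])
E
```

```text
t 9.75 pos [ 0.5431 -0.0336  0.207 ] rot [ 0.9918 -0.0185 -0.1267 -0.0027] F [-0.55 -0.31  0.04] M [ 0.08 -0.27  0.  ] op 0.004
[0.0038, 0.7362, -0.0335, 1.6097, 0.0075, 1.0496, -1.6365]
[(np.float64(4.34456652283014e-06), (-1, -1, -1, -1), np.float64(1.5708182285434331)), (np.float64(4.344566522830158e-06), (-1, -1, -1, -1), np.float64(1.570818228544485)), (np.float64(4.34456652283023e-06), (-1, -1, -1, -1), np.float64(1.570818228543536)), (np.float64(4.3445665228302416e-06), (-1, -1, -1, -1), np.float64(1.5708182285433556)), (np.float64(0.043821728267364385), (-1, -1, 1, -1), np.float64(1.4938808305561606)), (np.float64(0.04382172826736473), (-1, -1, 1, -1), np.float64(1.493880822675179))]
```

View pics/w7.png

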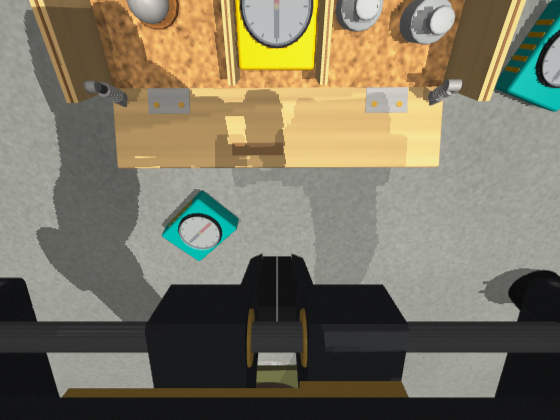

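```bash
cat > kin.py <<'E'
import numpy as np
from scipy.spatial.transform import Rotation as R
from scipy.optimize import least_squares
LO=np.array([-3.01,-.46,-1.47,.13,-1,.04,-2.66]);HI=np.array([3.01,2.08,1.51,2.56,4.14,2.09,2.66])
def fk(q,P,full=False):
    h,ax,az,bx,bz,cx,cz=P
    a=[-q[0],q[1],-q[2],q[3],-q[4],q[5],-q[6]+np.pi/2]
    T=R.identity();p=np.array([0,0,h]);pts=[p]
    off={1:(0,0,0),2:(ax,0,az),4:(bx,0,bz),6:(cx,0,cz)}
    # offsets: before joint4 (after 3), before 6 (after 5); c after 6
    T=R.from_euler('z',a[0])*R.from_euler('y',a[1])*R.from_euler('z',a[2])
    p=p+T.apply([ax,0,az]);pts.append(p)
    T=T*R.from_euler('y',a[3])*R.from_euler('z',a[4])
    p=p+T.apply([bx,0,bz]);pts.append(p)
    T=T*R.from_euler('y',a[5])
    p=p+T.apply([cx,0,cz]);pts.append(p)
    T=T*R.from_euler('z',a[6])
    return (p,T,pts) if full else (p,T)
E
python3 - <<'E'
from kin import *; from data import D
def f(P):
    return np.concatenate([fk(q,P)[0]-np.array(p) for q,p,_ in D])
best=None
for sd in range(10):
    x0=np.array([.35,0,.35,0,.35,0,.25])+np.random.RandomState(sd).randn(7)*.08
    l=least_squares(f,x0,x_scale=.1); 
    if best is None or l.cost<best.cost: best=l
print(np.round(best.x,4),np.abs(best.fun).max(),np.linalg.svd(best.jac)[1])
E
```

```text
[0.263  0.0487 0.8994 0.2057 0.3267 0.1013 0.3402] 0.04201284661836656 [4.86860955 4.21467254 0.50843701 0.46595447 0.16863565 0.14560582
 0.08896948]
```

```bash
cat > kin.py <<'E'
import numpy as np
from scipy.spatial.transform import Rotation as R
from scipy.optimize import least_squares
LO=np.array([-3.01,-.46,-1.47,.13,-1,.04,-2.66]);HI=np.array([3.01,2.08,1.51,2.56,4.14,2.09,2.66])
def fk(q,P,full=False):
    h,az,ax,dx,bz,cx,cz,sx=P[:8]
    a=[-q[0],q[1],-q[2],q[3],-q[4],q[5],-q[6]+np.pi/2]
    p=np.array([0,0,h]);T=R.from_euler('z',a[0]);p=p+T.apply([sx,0,0]);pts=[p]
    T=T*R.from_euler('y',a[1]);p=p+T.apply([0,0,az])
    T=T*R.from_euler('z',a[2]);p=p+T.apply([ax,0,0]);pts.append(p)
    T=T*R.from_euler('y',a[3]);p=p+T.apply([dx,0,bz]);pts.append(p)
    T=T*R.from_euler('z',a[4])
    T=T*R.from_euler('y',a[5]);p=p+T.apply([cx,0,cz]);pts.append(p)
    T=T*R.from_euler('z',a[6])
    return (p,T,pts) if full else (p,T)
E
python3 - <<'E'
from kin import *; from data import D
def f(P,reg=1e-4):
    return np.concatenate([np.concatenate([fk(q,P)[0]-np.array(p) for q,p,_ in D]),reg*P])
for sx in (0,1):
  best=None
  for sd in range(30):
    x0=np.array([.3,.3,0,0,.35,0,.25,0])+np.random.RandomState(sd).randn(8)*.1
    m=np.ones(8); m[7]=sx
    l=least_squares(lambda P:f(P*m),x0,x_scale=.1); 
    if best is None or l.cost<best.cost: best=l
  print(np.round(best.x*m,4),np.abs(best.fun).max(),best.fun[:18].round(4),np.linalg.svd(best.jac)[1])
for q,p,t in D: print(np.round(fk(q,[.267,.293,.0525,-.0775,.3425,.076,.25,0])[0]-p,3))
E
```

```text
[ 0.2187  0.8787 -0.0078  0.1596  0.3528  0.0987  0.3286 -0.    ] 0.04257269070051707 [ 0.0206  0.0071 -0.007  -0.0211  0.0423  0.006  -0.0077  0.0396  0.0078
  0.0016  0.04   -0.0008  0.0141  0.0406 -0.02    0.0033  0.0426  0.014 ] [ 4.868251    4.21470447  0.52171472  0.47332947  0.14671742  0.10309256
  0.08953992 -0.        ]
[ 0.2836  0.6342 -0.058   0.0537  0.3531  0.1654  0.3225  0.1919] 0.03874953488385743 [-0.0034 -0.0034 -0.0116 -0.0075  0.0363 -0.0168 -0.0035  0.0355  0.0004
  0.0005  0.0361  0.0012  0.0058  0.0365 -0.0026  0.0052  0.0387  0.0294] [4.86831672 4.86611111 0.52188189 0.50585659 0.23550766 0.14488046
 0.08968004 0.08778819]
[-0.026  0.164 -0.18 ]
[-0.131  0.053 -0.195]
[-0.176  0.044 -0.186]
[-0.188  0.042 -0.178]
[-0.197  0.043 -0.166]
[-0.145  0.045 -0.165]
```

```bash
cat > kin.py <<'E'
import numpy as np
from scipy.spatial.transform import Rotation as R
from scipy.optimize import least_squares
LO=np.array([-3.01,-.46,-1.47,.13,-1,.04,-2.66]);HI=np.array([3.01,2.08,1.51,2.56,4.14,2.09,2.66])
def fk(q,P,full=False):
    h,az,ax,dx,bz,cx,cz,sx,y1,y2,y3,y4,y5,x5=P
    a=[-q[0],q[1],-q[2],q[3],-q[4],q[5],-q[6]+np.pi/2]
    p=np.array([0,0,h]);T=R.from_euler('z',a[0]);p=p+T.apply([sx,y1,0]);pts=[p]
    T=T*R.from_euler('y',a[1]);p=p+T.apply([0,0,az])
    T=T*R.from_euler('z',a[2]);p=p+T.apply([ax,y3,0]);pts.append(p)
    T=T*R.from_euler('y',a[3]);p=p+T.apply([dx,y4,bz]);
    T=T*R.from_euler('z',a[4]);p=p+T.apply([x5,y5,0]);pts.append(p)
    T=T*R.from_euler('y',a[5]);p=p+T.apply([cx,y2,cz]);pts.append(p)
    T=T*R.from_euler('z',a[6])
    return (p,T,pts) if full else (p,T)
E
cat > fit.py <<'E'
from kin import *; from data import D
def f(P,reg=1e-3):
    return np.concatenate([np.concatenate([fk(q,P)[0]-np.array(p) for q,p,_ in D]),reg*P])
best=None
for sd in range(30):
    x0=np.array([.35,.35,0,0,.35,0,.25]+[0]*7)+np.random.RandomState(sd).randn(14)*.05
    l=least_squares(f,x0,x_scale=.1); 
    if best is None or l.cost<best.cost: best=l
print(np.round(best.x,4).tolist(),np.abs(best.fun[:3*len(D)]).max(),np.linalg.svd(best.jac)[1].round(3))
np.save('P.npy',best.x)
E
python3 fit.py
```

```text
[0.3473, 0.5637, -0.0006, -0.0021, 0.3449, -0.0008, 0.327, -0.0005, -0.0202, 0.0054, -0.0184, -0.0184, 0.0054, 0.0019] 7.673840049583769e-05 [5.474e+00 5.440e+00 4.869e+00 5.990e-01 5.110e-01 2.150e-01 1.830e-01
 1.180e-01 1.080e-01 7.500e-02 6.100e-02 4.400e-02 1.000e-03 1.000e-03]
```

```bash
cat >> kin.py <<'E'
P=np.load('P.npy') if __import__('os').path.exists('P.npy') else None
def target(phi,psi):
    # phi below horizontal(deg), psi heading(deg); tool y ~ -left
    c=np.deg2rad(psi);f=np.deg2rad(phi)
    z=np.array([np.cos(f)*np.cos(c),np.cos(f)*np.sin(c),-np.sin(f)]); y=np.array([np.sin(c),-np.cos(c),0]); x=np.cross(y,z)
    return R.from_matrix(np.stack([x,y,z],1))
def ik(p,T,q0,w=1e-3):
    def f(q):
        a,b=fk(q,P); return np.concatenate([(a-p)*10,(b.inv()*T).as_rotvec()*3,w*(q-q0)])
    l=least_squares(f,np.clip(q0,LO+1e-3,HI-1e-3),bounds=(LO,HI)); a,b=fk(l.x,P)
    return l.x,np.linalg.norm(a-p),np.linalg.norm((b.inv()*T).as_rotvec())
E
python3 - <<'E'
from kin import *
rs=np.random.RandomState(0)
q0=np.array([0.0038, 0.7362, -0.0335, 1.6097, 0.0075, 1.0496, -1.6365])
for phi in (45,55):
  for psi in (-2,20,40,60):
    for y in (-.1,):
      for p in ([.53,y,.03],[.56,y,.07]):
        sols=[]
        for k in range(25):
            q,e,er=ik(np.array(p),target(phi,psi),q0 if k==0 else LO+(HI-LO)*rs.rand(7),1e-3)
            if e<2e-3 and er<.01: sols.append(q)
        if sols:
            m=[np.min(np.minimum(q-LO,HI-q)) for q in sols]; o=np.argsort(m)[::-1][:1]
            dq=min(sols,key=lambda q:np.abs(q-q0).max())
            print(phi,psi,p,len(sols),[ (round(m[i],2),sols[i].round(2).tolist()) for i in o],'near',dq.round(2).tolist())
        else: print(phi,psi,p,'none')
E
```

```text
45 -2 [0.53, -0.1, 0.03] 11 [(np.float64(0.0), [0.72, 1.43, -1.12, 2.56, 2.61, 1.54, 2.66])] near [0.72, 1.43, -1.12, 2.56, 2.61, 1.54, 2.66]
45 -2 [0.56, -0.1, 0.07] 10 [(np.float64(0.05), [0.57, 1.17, -0.84, 2.51, 2.69, 1.29, 2.35])] near [0.04, 1.11, 0.05, 2.56, 3.2, 1.31, 1.55]
45 20 [0.53, -0.1, 0.03] 13 [(np.float64(0.09), [0.52, 1.16, -0.3, 2.47, 3.45, 1.07, 2.16])] near [0.3, 1.18, 0.06, 2.49, 3.67, 1.26, 1.87]
45 20 [0.56, -0.1, 0.07] 8 [(np.float64(0.16), [0.64, 1.06, -0.54, 2.4, 3.26, 0.83, 2.31])] near [0.25, 1.06, 0.1, 2.44, 3.71, 1.13, 1.73]
45 40 [0.53, -0.1, 0.03] 13 [(np.float64(0.09), [0.55, 1.1, -0.14, 2.28, 4.05, 0.8, 1.95])] near [1.23, 1.62, -1.47, 2.19, 1.94, 0.77, -1.96]
45 40 [0.56, -0.1, 0.07] 14 [(np.float64(0.3), [0.84, 1.08, -0.67, 2.2, 3.63, 0.34, 2.34])] near [1.18, 1.51, -1.47, 2.14, 1.85, 0.7, -1.96]
45 60 [0.53, -0.1, 0.03] 11 [(np.float64(0.33), [1.14, 1.39, -1.12, 1.96, 1.03, 0.37, -0.88])] near [1.08, 1.31, -0.98, 1.97, 0.71, 0.23, -0.58]
45 60 [0.56, -0.1, 0.07] 11 [(np.float64(0.28), [1.12, 1.35, -1.19, 1.91, 0.93, 0.45, -0.84])] near [1.06, 1.2
[... 477 characters left out ...]
0.1, 0.07] 15 [(np.float64(0.2), [0.05, 1.0, 0.33, 2.36, 3.86, 0.93, 1.42])] near [1.0, 1.4, -1.47, 2.26, 2.04, 1.04, -2.66]
55 40 [0.53, -0.1, 0.03] 19 [(np.float64(0.2), [1.07, 1.38, -1.27, 2.17, 1.92, 0.67, -2.15])] near [1.13, 1.52, -1.47, 2.17, 1.83, 0.89, -2.01]
55 40 [0.56, -0.1, 0.07] 17 [(np.float64(0.28), [1.01, 1.23, -1.19, 2.1, 1.79, 0.51, -2.12])] near [1.09, 1.42, -1.47, 2.1, 1.72, 0.83, -1.97]
55 60 [0.53, -0.1, 0.03] 14 [(np.float64(0.36), [1.04, 1.29, -1.11, 1.99, 1.23, 0.46, -1.19])] near [0.92, 1.16, -0.82, 2.0, 0.75, 0.18, -0.75]
55 60 [0.56, -0.1, 0.07] 14 [(np.float64(0.37), [0.98, 1.18, -1.04, 1.92, 0.91, 0.41, -0.94])] near [0.94, 1.14, -0.94, 1.93, 0.72, 0.33, -0.77]
```

```bash
cat >> kin.py <<'E'
def tgt2(phi,psi): return target(phi,psi)*R.from_euler('z',np.pi)
E
python3 - <<'E'
from kin import *
rs=np.random.RandomState(0)
for phi in (55,60,65):
  for psi in (-2,10):
    for y in (-.08,-.13):
      seeds=[np.array([0,1,0,2.4,np.pi,.8,-1.5])]+[np.array([.3*rs.randn(),1,.5*rs.randn(),2.3,3.1+.4*rs.randn(),.7,-1.5]) for _ in range(15)]
      best=None
      for s in seeds:
        tot=[];q=s;ok=True
        for p in ([.505,y,.075],[.505,y,.028],[.523,y,.028],[.555,y,.07]):
            q,e,er=ik(np.array(p),tgt2(phi,psi),q,3e-3); tot.append(q); ok&=e<3e-3 and er<.02
        if ok:
            m=min(np.min(np.minimum(q-LO,HI-q)) for q in tot)
            if best is None or m>best[0]: best=(m,[t.round(2).tolist() for t in tot])
      print(phi,psi,y,best)
E
```

```text
55 -2 -0.08 (np.float64(8.960965303117518e-10), [[0.55, 1.09, -0.94, 2.56, 2.43, 1.18, -0.75], [0.54, 1.23, -0.9, 2.55, 2.51, 1.28, -0.75], [0.54, 1.21, -0.9, 2.5, 2.5, 1.22, -0.71], [0.56, 1.07, -0.91, 2.41, 2.4, 1.03, -0.65]])
55 -2 -0.13 (np.float64(0.0056822617391874), [[0.33, 0.96, -0.27, 2.55, 3.02, 0.97, -1.26], [0.33, 1.1, -0.27, 2.54, 3.03, 1.09, -1.24], [0.32, 1.07, -0.26, 2.49, 3.02, 1.02, -1.25], [0.3, 0.94, -0.26, 2.41, 3.0, 0.81, -1.26]])
55 10 -0.08 (np.float64(0.0014227145559031484), [[0.32, 0.96, -0.32, 2.56, 3.09, 0.94, -1.14], [0.32, 1.1, -0.31, 2.55, 3.1, 1.05, -1.11], [0.32, 1.08, -0.31, 2.49, 3.1, 0.98, -1.12], [0.31, 0.94, -0.31, 2.41, 3.08, 0.77, -1.15]])
55 10 -0.13 (np.float64(0.0665614335399729), [[0.53, 0.95, -0.41, 2.49, 3.1, 0.8, -0.99], [0.52, 1.08, -0.4, 2.48, 3.11, 0.91, -0.95], [0.51, 1.06, -0.4, 2.43, 3.11, 0.85, -0.96], [0.5, 0.94, -0.41, 2.36, 3.08, 0.67, -0.99]])
60 -2 -0.08 (np.float64(0.04184488740286074), [[0.2, 0.91, -0.31, 2.52, 2.83, 0.83, -1.26], [0.21, 1.04, -0.32, 2.51, 2.86, 0.95, -1.25], [0.2, 1.03, -0.31, 2.46, 2.85, 0.88, -1.24], [0.
[... 945 characters left out ...]
 -0.99]])
65 -2 -0.13 (np.float64(0.16619637484972705), [[0.4, 0.86, -0.39, 2.39, 2.71, 0.56, -0.98], [0.4, 0.98, -0.41, 2.39, 2.74, 0.68, -0.99], [0.39, 0.98, -0.39, 2.34, 2.73, 0.63, -0.98], [0.34, 0.87, -0.33, 2.25, 2.68, 0.44, -0.96]])
65 10 -0.08 (np.float64(0.1433590078004645), [[0.29, 0.86, -0.32, 2.42, 2.93, 0.54, -1.06], [0.29, 0.98, -0.32, 2.42, 2.94, 0.66, -1.05], [0.28, 0.97, -0.31, 2.37, 2.94, 0.6, -1.05], [0.26, 0.86, -0.28, 2.27, 2.92, 0.41, -1.05]])
65 10 -0.13 (np.float64(0.1863051669958109), [[0.39, 0.85, -0.27, 2.37, 3.08, 0.47, -1.08], [0.39, 0.97, -0.27, 2.37, 3.08, 0.58, -1.06], [0.38, 0.96, -0.26, 2.32, 3.08, 0.53, -1.07], [0.36, 0.86, -0.26, 2.24, 3.06, 0.35, -1.09]])
```

```bash
cat > plan.py <<'E'
from h import *
from kin import *
s=st(); q0=np.array(s['q'])
qg,e,er=ik(np.array([.50,-.12,.16]),tgt2(60,-2),np.array([.35,.85,-.31,2.45,2.9,.65,-1.2]),1e-2); print('goal',qg.round(3),e,er)
# knots
k=[q0,
   np.array([.05,.45,-.05,1.85,.0,.55,-1.6]),
   np.array([.15,.5,-.12,2.0,1.0,.45,-1.5]),
   np.array([.25,.6,-.22,2.2,2.0,.45,-1.35]), qg]
from scipy.interpolate import PchipInterpolator
f=PchipInterpolator([0,1,2,3,4],np.array(k))
W=[fk(q0,P)]; t=0; ts=[]
tt=np.linspace(0,4,2001); prev=W[0]; 
for a in tt[1:]:
    c=fk(f(a),P); 
    if np.degrees((prev[1].inv()*c[1]).magnitude())>7.5 or np.linalg.norm(c[0]-prev[0])>.04 or a==4: W.append(c);prev=c;ts.append(a)
print(len(W)-1)
q=q0.copy()
base=None
rows=[]
for i,c in enumerate(W[1:]):
    if i%12==0: b=W[i]; print('call')
    rel=np.concatenate([b[1].inv().apply(c[0]-b[0]).round(3),np.degrees((b[1].inv()*c[1]).as_rotvec()).round(1)])
    rows.append((i,rel))
    q,e,er=ik(b[0]+b[1].apply(rel[:3]),b[1]*R.from_rotvec(np.radians(rel[3:])),q,1e-3)
    zb=min((c[0]+c[1].apply([sx*.0375,sy*.094,-.064]))[2] for sx in(-1,1) for sy in (-1,1))
    print(rel.tolist(),'|',c[0].round(3),'zb',round(zb,3),'q',q.round(2).tolist(),'plan',f(ts[i]).round(2).tolist() if i%4==3 else '', round(e,4))
E
python3 plan.py
```

```text
t 9.8 pos [ 0.5413 -0.0337  0.2066] rot [ 0.9917 -0.0186 -0.1271 -0.0025] F [-0.44  0.17 -1.22] M [ 0.07 -0.21  0.06] op 0.006
goal [ 0.32   0.665 -0.295  2.463  2.87   0.509 -1.198] 1.0926198873066665e-06 4.79635887226305e-06
29
call
[0.012, -0.0, -0.027, 0.6, 7.5, 0.1] | [ 0.56  -0.034  0.23 ] zb 0.288 q [0.01, 0.67, -0.04, 1.66, 0.01, 0.94, -1.64] plan  0.0
[0.023, 0.001, -0.058, 1.1, 15.1, 0.2] | [ 0.578 -0.036  0.257] zb 0.319 q [0.02, 0.6, -0.04, 1.7, 0.01, 0.83, -1.64] plan  0.0
[0.03, 0.003, -0.09, 1.5, 22.6, 0.1] | [ 0.592 -0.038  0.286] zb 0.341 q [0.03, 0.53, -0.05, 1.75, 0.01, 0.72, -1.63] plan  0.0
[0.03, 0.008, -0.118, 1.8, 30.1, -0.1] | [ 0.6   -0.044  0.313] zb 0.362 q [0.05, 0.46, -0.06, 1.82, 0.01, 0.59, -1.62] plan [0.04, 0.46, -0.05, 1.82, 0.0, 0.59, -1.61] 0.0
[0.019, 0.038, -0.099, -3.3, 31.0, -5.7] | [ 0.583 -0.074  0.297] zb 0.343 q [0.06, 0.46, -0.04, 1.89, 0.1, 0.51, -1.56] plan  0.0
[0.017, 0.06, -0.091, -8.3, 30.6, -11.6] | [ 0.578 -0.096  0.29 ] zb 0.328 q [0.04, 0.46, -0.01, 1.92, 0.19, 0.48, -1.51] plan  0.0
[0.017, 0.081, -0.086, -13.1, 30.0, -17.6] | 
[... 2556 characters left out ...]
call
[0.015, 0.005, -0.001, -2.1, 1.0, -7.2] | [ 0.54  -0.173  0.181] zb 0.208 q [0.23, 0.64, -0.17, 2.34, 2.6, 0.45, -1.38] plan  0.0
[0.033, 0.01, -0.003, -4.4, 2.0, -14.3] | [ 0.531 -0.16   0.174] zb 0.204 q [0.25, 0.65, -0.2, 2.38, 2.69, 0.47, -1.34] plan  0.0
[0.052, 0.015, -0.006, -7.1, 2.9, -21.2] | [ 0.519 -0.144  0.168] zb 0.201 q [0.28, 0.66, -0.24, 2.41, 2.78, 0.49, -1.29] plan  0.0
[0.072, 0.021, -0.012, -10.0, 3.9, -28.1] | [ 0.506 -0.127  0.162] zb 0.198 q [0.3, 0.66, -0.26, 2.45, 2.86, 0.5, -1.24] plan [0.32, 0.66, -0.29, 2.45, 2.83, 0.5, -1.21] 0.0
[0.081, 0.024, -0.015, -11.3, 4.3, -30.8] | [ 0.5  -0.12  0.16] zb 0.197 q [0.31, 0.66, -0.28, 2.46, 2.89, 0.51, -1.22] plan  0.0
```

Emit:
{"name": "carry_out", "arguments": {
  "commands": [
    [0.012,0,-0.027,0.6,7.5,0.1],
    [0.023,0.001,-0.058,1.1,15.1,0.2],
    [0.03,0.003,-0.09,1.5,22.6,0.1],
    [0.03,0.008,-0.118,1.8,30.1,-0.1],
    [0.019,0.038,-0.099,-3.3,31.0,-5.7],
    [0.017,0.06,-0.091,-8.3,30.6,-11.6],
    [0.017,0.081,-0.086,-13.1,30.0,-17.6],
    [0.017,0.099,-0.083,-17.6,29.3,-23.7],
    [0.018,0.117,-0.08,-22.1,28.3,-29.9],
    [0.02,0.132,-0.079,-26.4,27.1,-36.1],
    [0.021,0.146,-0.077,-30.4,25.6,-42.4],
    [0.021,0.159,-0.073,-34.2,23.8,-48.9]
  ]
}}

```text
clock: 11.0
tool_pos: [0.5714, -0.1935, 0.2723]
eef_rot: [0.872, 0.425, 0.082, 0.23]
contact_force: [0.4, -1.0, 0.7]
opening: 0.006
```

```bash
python3 - <<'E'
from h import *
from kin import *
s=st(); print(np.round(s['q'],3).tolist()); print(fk(s['q'],P)[0])
E
```

```text
t 11.0 pos [ 0.5714 -0.1935  0.2723] rot [0.8719 0.4247 0.0823 0.2296] F [ 0.4  -1.02  0.71] M [ 0.23  0.31 -0.02] op 0.006
[-0.06, 0.509, 0.224, 2.041, 0.745, 0.276, -1.239]
[ 0.56560497 -0.19707303  0.26894115]
```

Emit:
{"name": "carry_out", "arguments": {
  "commands": [
    [-0.009,0.002,0.007,-1.4,-0.8,-7.3],
    [-0.016,0.003,0.014,-2.5,-1.4,-14.8],
    [-0.021,0.003,0.021,-3.5,-1.7,-22.2],
    [-0.024,0.002,0.029,-4.4,-1.9,-29.8],
    [-0.025,-0.001,0.036,-5.2,-1.8,-37.4],
    [-0.025,-0.005,0.042,-6.0,-1.5,-44.9],
    [-0.024,-0.011,0.048,-6.7,-0.9,-52.5],
    [-0.021,-0.018,0.053,-7.5,-0.1,-60.0],
    [-0.018,-0.027,0.057,-8.4,0.9,-67.4],
    [-0.014,-0.037,0.059,-9.3,2.1,-74.7],
    [-0.01,-0.049,0.061,-10.3,3.5,-82.1],
    [-0.006,-0.062,0.062,-11.5,5.0,-89.4]
  ]
}}

```text
clock: 12.2
tool_pos: [0.5424, -0.1843, 0.1877]
eef_rot: [0.343, 0.896, -0.029, 0.282]
contact_force: [-0.3, -0.2, 0.3]
opening: 0.006
```

```bash
python3 - <<'E'
from h import *
from kin import *
s=st(); print(np.round(s['q'],3).tolist()); print(fk(s['q'],P)[0])
open('data.py','a').write(f"\nD.append(({np.round(s['q'],4).tolist()},{np.round(s['tool_pos'],5).tolist()},{np.round(s['eef_rot'],5).tolist()}))\nD.append(([-0.06, 0.509, 0.224, 2.041, 0.745, 0.276, -1.239],[ 0.5714 ,-0.1935 , 0.2723],[0.8719, 0.4247 ,0.0823, 0.2296]))\n")
E
python3 fit.py
```

```text
t 12.2 pos [ 0.5424 -0.1843  0.1877] rot [ 0.3428  0.8957 -0.0291  0.2817] F [-0.34 -0.23  0.26] M [ 0.22  0.31 -0.01] op 0.006
[0.214, 0.633, -0.099, 2.324, 2.567, 0.431, -1.554]
[ 0.5362228  -0.20495691  0.18583205]
[0.3459, 0.5618, 0.0034, 0.0002, 0.3416, 0.0006, 0.3247, 0.0004, -0.0181, -0.0, -0.014, -0.014, -0.0, -0.0011] 0.0005405749200993459 [5.947e+00 5.935e+00 5.573e+00 2.148e+00 2.137e+00 7.410e-01 5.610e-01
 3.290e-01 3.160e-01 2.690e-01 1.470e-01 1.130e-01 1.000e-03 1.000e-03]
```

```bash
python3 - <<'E'
from h import *
from kin import *
s=st(); q0=np.array(s['q']);p0=np.array(s['tool_pos']);T0=R.from_quat(s['eef_rot'])
def rel(p,T): return np.concatenate([T0.inv().apply(np.array(p)-p0).round(3),np.degrees((T0.inv()*T).as_rotvec()).round(1)]).tolist()
T=tgt2(60,-2);q=q0
for phi in (60,):
  for p in ([.50,-.12,.16],[.505,-.12,.1],[.505,-.12,.028],[.523,-.12,.028],[.555,-.12,.07]):
    q,e,er=ik(np.array(p),tgt2(phi,-2),q,3e-3);print(p,rel(p,T),q.round(3).tolist(),round(e,4),round(er,3))
E
```

```text
t 12.2 pos [ 0.5424 -0.1843  0.1877] rot [ 0.3428  0.8957 -0.0291  0.2817] F [-0.34 -0.23  0.26] M [ 0.22  0.31 -0.01] op 0.006
[0.5, -0.12, 0.16] [0.079, 0.018, -0.013, -12.6, 4.6, -36.2] [0.341, 0.674, -0.232, 2.458, 3.008, 0.501, -1.276] 0.0 0.0
[0.505, -0.12, 0.1] [0.107, 0.013, 0.04, -12.6, 4.6, -36.2] [0.332, 0.842, -0.231, 2.476, 3.017, 0.687, -1.266] 0.0 0.0
[0.505, -0.12, 0.028] [0.145, 0.003, 0.1, -12.6, 4.6, -36.2] [0.331, 1.041, -0.228, 2.476, 3.035, 0.883, -1.251] 0.0 0.0
[0.523, -0.12, 0.028] [0.134, 0.014, 0.109, -12.6, 4.6, -36.2] [0.322, 1.025, -0.225, 2.424, 3.027, 0.817, -1.251] 0.0 0.0
[0.555, -0.12, 0.07] [0.093, 0.04, 0.089, -12.6, 4.6, -36.2] [0.303, 0.904, -0.217, 2.338, 3.0, 0.614, -1.255] 0.0 0.0
```

Emit:
{"name": "carry_out", "arguments": {
  "commands": [
    [0.016,0.004,-0.002,-2.5,0.9,-7.2],
    [0.032,0.008,-0.005,-5,1.8,-14.5],
    [0.048,0.012,-0.008,-7.5,2.8,-21.7],
    [0.064,0.015,-0.011,-10,3.7,-29],
    [0.079,0.018,-0.013,-12.6,4.6,-36.2],
    [0.09,0.015,0.01,-12.6,4.6,-36.2],
    [0.107,0.013,0.04,-12.6,4.6,-36.2],
    [0.107,0.013,0.04,-12.6,4.6,-36.2],
    [0.107,0.013,0.04,-12.6,4.6,-36.2]
  ]
}}

```text
clock: 13.1
tool_pos: [0.5066, -0.1213, 0.1]
eef_rot: [0.019, 0.966, -0.006, 0.259]
contact_force: [0.1, -0.6, 0.2]
opening: 0.002
```

```bash
python3 - <<'E'
from h import *
from kin import *
s=st(); print(np.round(s['q'],3).tolist()); print(fk(s['q'],P)[0]); T0=R.from_quat(s['eef_rot']); print(T0.as_matrix().round(3).tolist(), np.degrees((T0.inv()*tgt2(60,-2)).as_rotvec()))
p=r.snapshot('side'); cv2.imwrite('pics/s8.png',cv2.resize(p['img'][140:350,150:430],None,fx=2.5,fy=2.5,interpolation=cv2.INTER_CUBIC))
T=np.eye(4);T[:3,:3]=T0.as_matrix();T[:3,3]=s['tool_pos']
p=r.snapshot('wrist'); cv2.imwrite('pics/w8.png',p['img']);np.savez('w8.npz',K=p['intrinsics'],E=T@p['tool_from_camera'])
E
```

```text
t 13.1 pos [ 0.5066 -0.1213  0.1   ] rot [ 0.0194  0.9657 -0.0058  0.259 ] F [ 0.09 -0.62  0.17] M [ 0.08  0.31 -0.  ] op 0.002
[0.327, 0.841, -0.22, 2.47, 3.024, 0.681, -1.278]
[ 0.5070213  -0.12211643  0.10010811]
[[-0.865, 0.041, 0.5], [0.035, 0.999, -0.021], [-0.5, -0.001, -0.866]] [-0.22153416  0.02802028 -0.24710882]
```

View pics/s8.png

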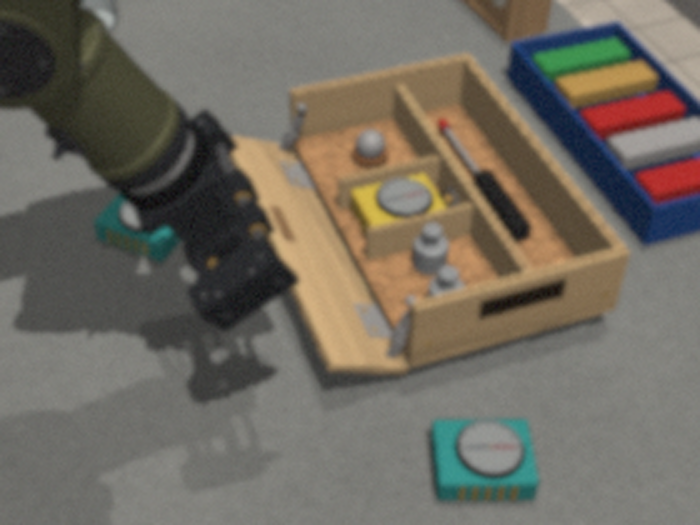

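View pics/w8.png

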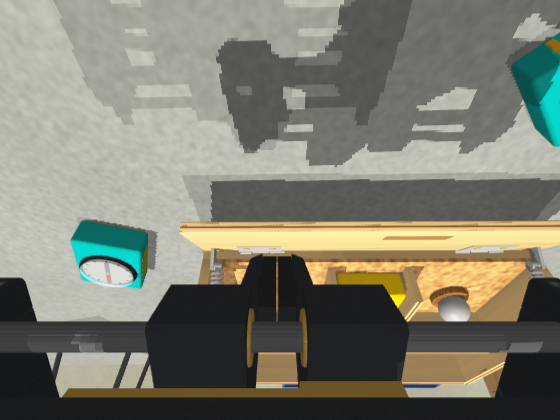

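```bash
python3 - <<'E'
from h import *
d=np.load('w8.npz');K,E=d['K'],d['E']
im=cv2.imread('pics/w8.png')
z=cv2.resize(im[205:265,160:420],None,fx=3,fy=3,interpolation=cv2.INTER_CUBIC);cv2.imwrite('pics/w8z.png',z)
print(E[:3,3])
for r_ in range(216,236,2): print(r_,im[r_,235].tolist(),np.round(bp(E,K,(235,r_),.053),4),np.round(bp(E,K,(235,r_),.045),4))
E
```

```text
[ 0.36278471 -0.11546187  0.18621846]
216 [82, 86, 85] [ 0.5123 -0.1499  0.053 ] [ 0.5213 -0.152   0.045 ]
218 [84, 89, 88] [ 0.5143 -0.1502  0.053 ] [ 0.5234 -0.1523  0.045 ]
220 [85, 89, 88] [ 0.5164 -0.1505  0.053 ] [ 0.5256 -0.1526  0.045 ]
222 [104, 156, 190] [ 0.5185 -0.1508  0.053 ] [ 0.5279 -0.1529  0.045 ]
224 [127, 191, 228] [ 0.5206 -0.1511  0.053 ] [ 0.5301 -0.1532  0.045 ]
226 [73, 119, 158] [ 0.5228 -0.1514  0.053 ] [ 0.5324 -0.1536  0.045 ]
228 [115, 177, 221] [ 0.525  -0.1517  0.053 ] [ 0.5347 -0.1539  0.045 ]
230 [140, 213, 242] [ 0.5272 -0.1521  0.053 ] [ 0.5371 -0.1543  0.045 ]
232 [172, 243, 253] [ 0.5295 -0.1524  0.053 ] [ 0.5395 -0.1546  0.045 ]
234 [169, 240, 254] [ 0.5318 -0.1527  0.053 ] [ 0.542 -0.155  0.045]
```

View pics/w8z.png

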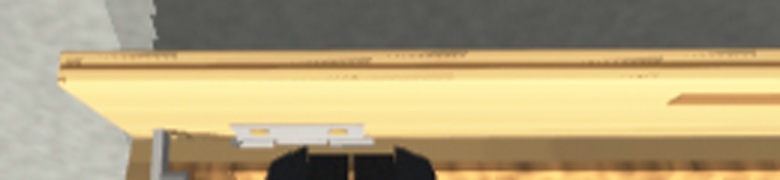

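Emit:
{"name": "carry_out", "arguments": {
  "commands": [
    [0.012,0,0.021,0,0,0],
    [0.024,0,0.042,0,0,0],
    [0.036,0,0.0625,0,0,0],
    [0.036,0,0.0625,0,0,0],
    [0.0305,0.0003,0.066,0,0,0],
    [0.0255,0.0006,0.0685,0,0,0],
    [0.0255,0.0006,0.0685,0,0,0]
  ]
}}

```text
clock: 13.9
tool_pos: [0.5231, -0.1221, 0.0306]
eef_rot: [0.019, 0.964, -0.007, 0.264]
contact_force: [-0.5, 0.3, 0.3]
opening: 0.006
```

```bash
python3 - <<'E'
from h import *
s=st(); print(np.round(s['q'],3).tolist())
p=r.snapshot('side'); a=cv2.resize(p['img'][200:330,200:340],None,fx=3,fy=3,interpolation=cv2.INTER_CUBIC)
p=r.snapshot('wrist'); b=cv2.resize(p['img'],None,fx=390/420,fy=390/420);h=np.hstack([a,b[:a.shape[0]]]);cv2.imwrite('pics/s9.png',cv2.resize(h,None,fx=800/h.shape[1],fy=800/h.shape[1]))
E
```

```text
t 13.9 pos [ 0.5231 -0.1221  0.0306] rot [ 0.0194  0.9644 -0.0069  0.2635] F [-0.52  0.28  0.32] M [0.06 0.3  0.  ] op 0.006
[0.319, 1.024, -0.216, 2.431, 3.036, 0.833, -1.263]
```

View pics/s9.png

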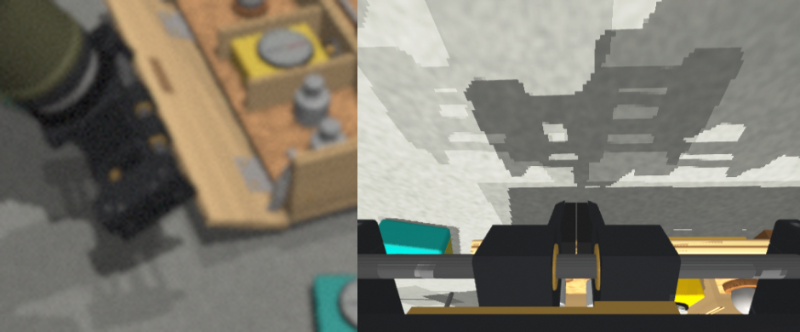

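Emit:
{"name": "carry_out", "arguments": {
  "commands": [
    [-0.0025,0,0,0,0,0],
    [-0.005,0,0,0,0,0],
    [-0.0075,0,-0.002,0,0,0],
    [-0.0095,0.0002,-0.0035,0,0,0],
    [-0.012,0.0003,-0.005,0,0,0],
    [-0.0145,0.0004,-0.007,0,0,0],
    [-0.0165,0.0004,-0.0085,0,0,0]
  ]
}}

```text
clock: 14.7
tool_pos: [0.5298, -0.1222, 0.0439]
eef_rot: [0.02, 0.965, -0.007, 0.26]
contact_force: [-4.7, -0.7, -1.6]
opening: 0.007
```

```bash
python3 - <<'E'
from h import *
s=st()
p=r.snapshot('side'); a=cv2.resize(p['img'][200:330,200:340],None,fx=3,fy=3,interpolation=cv2.INTER_CUBIC)
p=r.snapshot('wrist'); b=cv2.resize(p['img'],None,fx=390/420,fy=390/420);h=np.hstack([a,b[:a.shape[0]]]);cv2.imwrite('pics/s10.png',cv2.resize(h,None,fx=800/h.shape[1],fy=800/h.shape[1]))
st()
E
```

```text
t 14.7 pos [ 0.5298 -0.1222  0.0439] rot [ 0.0199  0.9653 -0.0066  0.2601] F [-4.69 -0.66 -1.57] M [-0.1   1.28 -0.11] op 0.007
t 14.8 pos [ 0.5301 -0.1222  0.0442] rot [ 0.0198  0.9652 -0.0067  0.2606] F [-5.45  0.23 -0.05] M [-0.06  1.34 -0.12] op 0.004
```

View pics/s10.png

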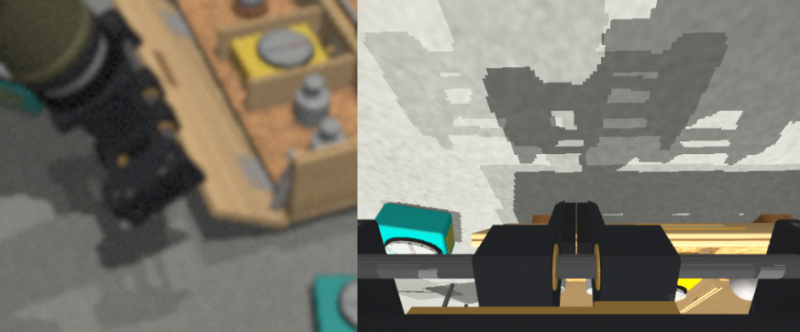

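```bash
python3 - <<'E'
from h import *
p=r.snapshot('side'); a=p['img'][170:320,220:420]; cv2.imwrite('pics/s11.png',cv2.resize(a,None,fx=4,fy=4,interpolation=cv2.INTER_CUBIC))
p=r.snapshot('scene'); a=p['img'][160:280,140:330]; cv2.imwrite('pics/c11.png',cv2.resize(a,None,fx=4,fy=4,interpolation=cv2.INTER_CUBIC))
E
```

```text
(no output)
```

View pics/s11.png

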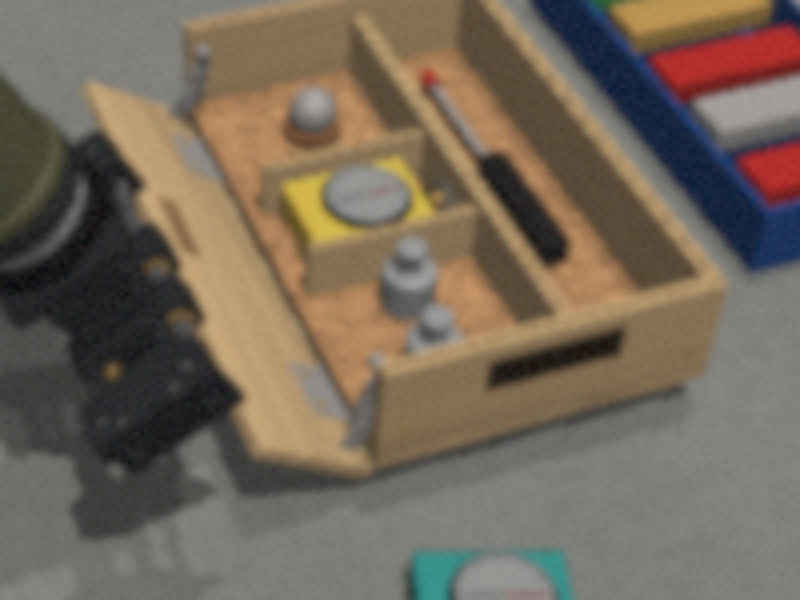

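View pics/c11.png

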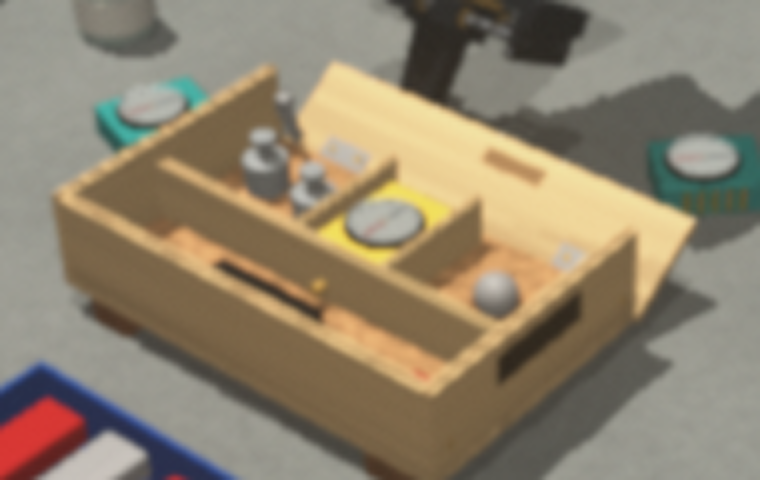

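```bash
cat > fl.py <<'E'
from h import *
def proj(p,pt):
    E=np.linalg.inv(p['extrinsics']); c=E[:3,:3]@pt+E[:3,3]; u=p['intrinsics']@c; return u[:2]/u[2]
def flapw(th,y,d,t=0):
    X=np.array([np.cos(-.034),np.sin(-.034),0]);Y=np.array([-X[1],X[0],0])
    h=np.array([.607,-.0375,.02])
    x=-d*np.sin(th)+t*np.cos(th); z=d*np.cos(th)+t*np.sin(th)
    return h+X*x+Y*y+np.array([0,0,z])
E
python3 - <<'E'
from fl import *
p=r.snapshot('scene')
for th in (1.13,1.05,1,.95,.9,.85,.8,.7): print(th,[proj(p,flapw(th,y,.078)).round(1).tolist() for y in (.16,-.16)])
st()
E
```

```text
1.13 [[314.2, 216.5], [224.3, 176.9]]
1.05 [[313.7, 215.3], [223.5, 175.7]]
1 [[313.3, 214.6], [223.0, 175.0]]
0.95 [[312.9, 214.0], [222.4, 174.4]]
0.9 [[312.4, 213.5], [221.8, 173.8]]
0.85 [[311.9, 213.0], [221.1, 173.3]]
0.8 [[311.4, 212.6], [220.5, 172.8]]
0.7 [[310.2, 211.9], [219.0, 172.0]]
t 14.95 pos [ 0.53   -0.1222  0.0439] rot [ 0.0198  0.9653 -0.0066  0.2605] F [-5.38 -0.69 -0.33] M [-0.12  1.36 -0.11] op 0.002
```

Emit:
{"name": "carry_out", "arguments": {
  "commands": [
    [-0.0025,0,-0.0015,0,0,0],
    [-0.005,0.0001,-0.003,0,0,0],
    [-0.0075,0.0002,-0.004,0,0,0],
    [-0.01,0.0003,-0.005,0,0,0],
    [-0.012,0.0003,-0.006,0,0,0]
  ]
}}

```text
clock: 15.45
tool_pos: [0.538, -0.1222, 0.0556]
eef_rot: [0.02, 0.965, -0.007, 0.261]
contact_force: [-3.9, -0.3, 0.2]
opening: 0.003
```

Emit:
{"name": "carry_out", "arguments": {
  "commands": [
    [-0.0025,0,-0.001,0,0,0],
    [-0.005,0.0001,-0.002,0,0,0]
  ]
}}

```text
clock: 15.65
tool_pos: [0.5427, -0.1219, 0.0601]
eef_rot: [0.02, 0.965, -0.007, 0.262]
contact_force: [-0.7, -0.1, -0.2]
opening: 0.003
```

```bash
python3 - <<'E'
from fl import *
s=st()
p=r.snapshot('scene'); a=p['img'][160:280,140:330]; cv2.imwrite('pics/c12.png',cv2.resize(a,None,fx=4,fy=4,interpolation=cv2.INTER_CUBIC))
E
```

```text
t 15.65 pos [ 0.5427 -0.1219  0.0601] rot [ 0.0195  0.9648 -0.0065  0.2623] F [-0.66 -0.06 -0.23] M [-0.04  0.59 -0.03] op 0.003
```

View pics/c12.png

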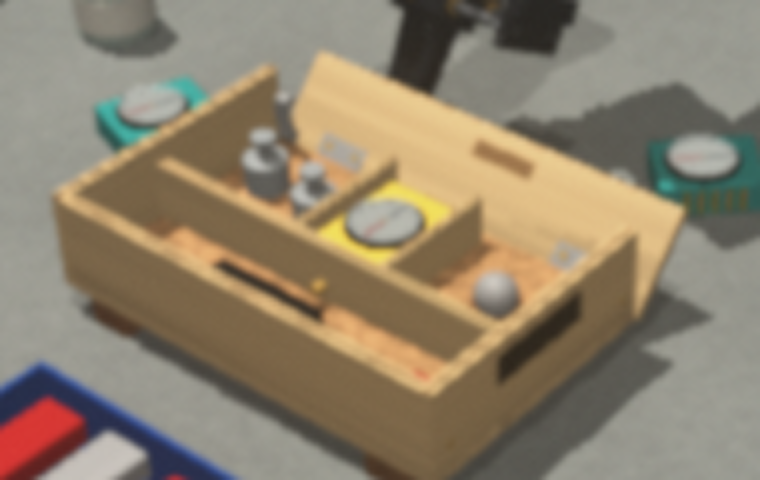

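Emit:
{"name": "carry_out", "arguments": {
  "commands": [
    [-0.0025,0.0001,-0.0006,0,0,0],
    [-0.005,0.0001,-0.0012,0,0,0],
    [-0.0075,0.0002,-0.0018,0,0,0]
  ]
}}

```text
clock: 16.0
tool_pos: [0.5483, -0.1218, 0.0653]
eef_rot: [0.019, 0.965, -0.006, 0.262]
contact_force: [-1.1, -0.2, -0.3]
opening: 0.005
```

```bash
python3 - <<'E'
from fl import *
s=st()
p=r.snapshot('scene'); a=p['img'][160:280,140:330]; cv2.imwrite('pics/c13.png',cv2.resize(a,None,fx=4,fy=4,interpolation=cv2.INTER_CUBIC))
E
```

```text
t 16.0 pos [ 0.5483 -0.1218  0.0653] rot [ 0.0194  0.9648 -0.0064  0.2622] F [-1.13 -0.18 -0.29] M [ 0.1  0.3 -0. ] op 0.005
```

View pics/c13.png

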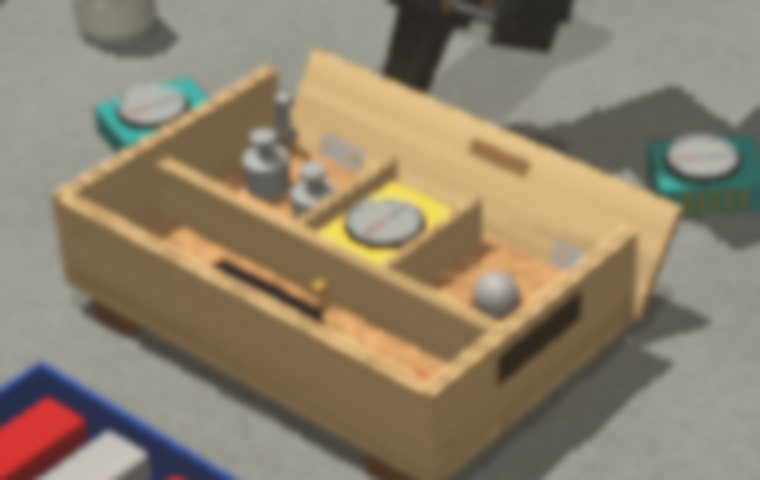

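Emit:
{"name": "carry_out", "arguments": {
  "commands": [
    [-0.0025,0.0001,-0.0004,0,0,0],
    [-0.005,0.0001,-0.0008,0,0,0],
    [-0.005,0.0001,-0.0008,0,0,0],
    [-0.005,0.0001,-0.0008,0,0,0]
  ]
}}

```text
clock: 16.45
tool_pos: [0.5511, -0.122, 0.0681]
eef_rot: [0.02, 0.965, -0.007, 0.261]
contact_force: [1.5, -0.7, 0.1]
opening: 0.002
```

```bash
python3 - <<'E'
from fl import *
s=st()
p=r.snapshot('scene'); a=p['img'][160:280,140:330]; cv2.imwrite('pics/c14.png',cv2.resize(a,None,fx=4,fy=4,interpolation=cv2.INTER_CUBIC))
E
```

```text
t 16.45 pos [ 0.5511 -0.122   0.0681] rot [ 0.0196  0.965  -0.0065  0.2613] F [ 1.47 -0.71  0.13] M [ 0.07  0.32 -0.01] op 0.002
```

View pics/c14.png

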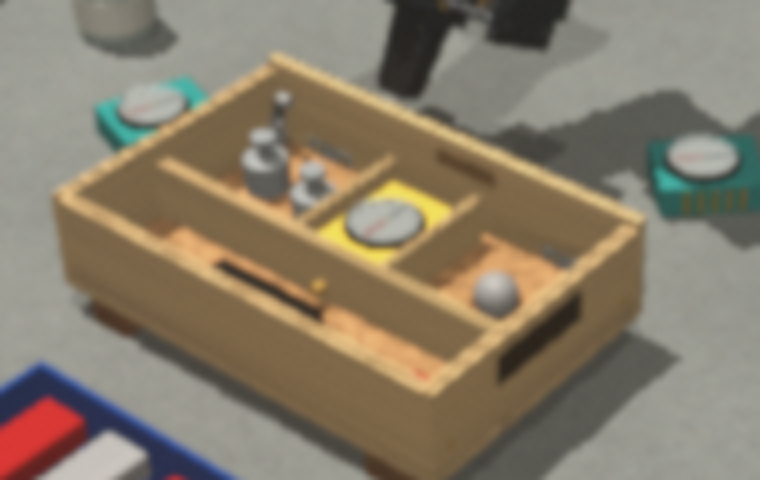

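Emit:
{"name": "carry_out", "arguments": {
  "commands": [
    [0.005,0,-0.005,0,0,0],
    [0,0,-0.03,0,0,0],
    [-0.01,0,-0.06,0,0,0],
    [-0.02,0,-0.08,0,0,0],
    [-0.02,0,-0.08,0,0,0],
    [-0.02,0,-0.08,0,0,0]
  ]
}}

```text
clock: 17.1
tool_pos: [0.5277, -0.121, 0.1474]
eef_rot: [0.02, 0.965, -0.007, 0.261]
contact_force: [0.3, 0.7, 0.1]
opening: 0.002
```

```bash
python3 - <<'E'
from fl import *
s=st()
p=r.snapshot('scene'); a=p['img'][110:290,130:380]; cv2.imwrite('pics/c15.png',cv2.resize(a,None,fx=3,fy=3,interpolation=cv2.INTER_CUBIC))
for l in ["compass","weight_a","ball_center","probe","beaker","jar"]:
    print(l,[(np.round(d['xyz'],3).tolist(),round(d['p'],2)) for d in r.spot_point(p,l)[:3]])
print([(proj(p,flapw(th,y,.078)).round(1).tolist()) for th in (0,.05,.1) for y in (.16,-.16)])
p=r.snapshot('side'); a=p['img'][140:340,200:460]; cv2.imwrite('pics/s15.png',cv2.resize(a,None,fx=3,fy=3,interpolation=cv2.INTER_CUBIC))
E
```

```text
t 17.1 pos [ 0.5277 -0.121   0.1474] rot [ 0.0197  0.965  -0.0067  0.2615] F [0.3  0.66 0.09] M [0.08 0.35 0.  ] op 0.002
compass [([0.439, 0.07, 0.012], 0.96), ([0.615, -0.294, 0.012], 0.59), ([0.664, -0.042, 0.048], 0.55)]
weight_a [([0.654, -0.156, 0.027], 0.7), ([0.664, -0.103, 0.034], 0.51)]
ball_center [([0.652, -0.155, 0.031], 0.25)]
probe [([0.757, -0.036, 0.032], 0.59)]
beaker [([0.477, 0.456, -0.0], 0.82)]
jar [([0.53, -0.435, -0.002], 0.87), ([0.721, -0.042, 0.046], 0.67)]
[[298.9, 215.3], [206.3, 173.9], [299.8, 214.6], [207.3, 173.3], [300.7, 213.9], [208.3, 172.8]]
```

View pics/c15.png

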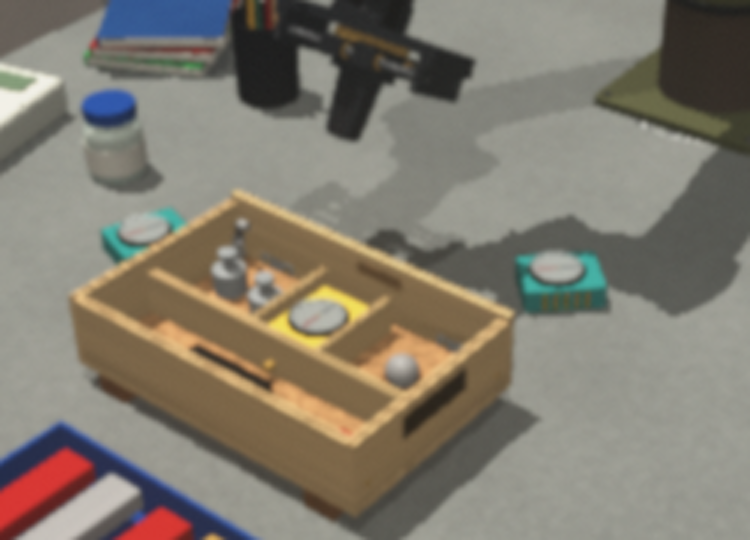

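View pics/s15.png

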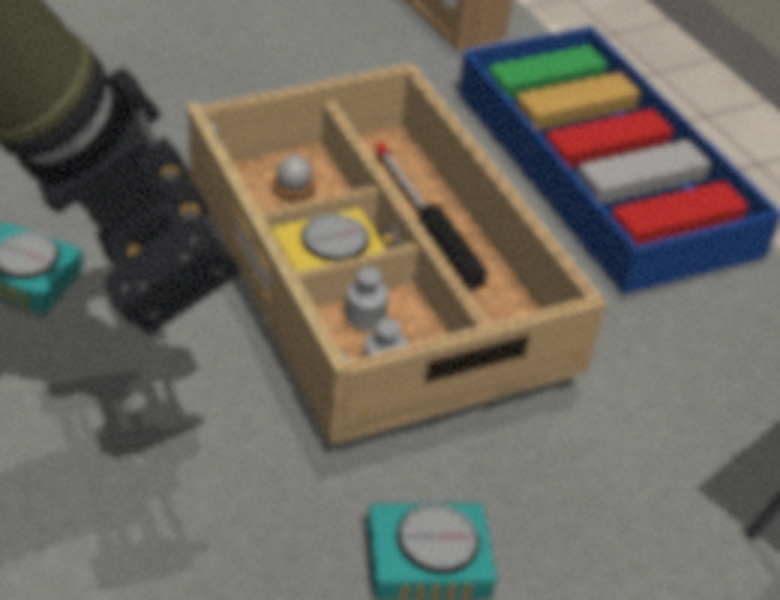

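```bash
python3 -c "
from h import *
st(); print(r.finish_job()); st()"
```

```text
t 17.5 pos [ 0.5278 -0.1208  0.1465] rot [ 0.0197  0.9652 -0.0063  0.2607] F [ 0.71  0.34 -0.02] M [ 0.07  0.31 -0.  ] op 0.007
the job is handed in; nothing more can be done
None
the job is handed in; nothing more can be done
```

The compass is pushed home against the buffer, the flap has sprung shut on its own, and the job was handed in at 17.5 s.

- **Compass:** I pushed it in with the shut fingers and held it at about 6 N (limit 12 N). Against 1–2 N of sliding drag, that leaves roughly 4 N on the buffer.
- **Flap:** I tipped it by its free edge with the tool tilted 60° below level. The peak force I read was about 5.5 N (limit 18 N). I stopped at the snap point, at about 0.65–0.70 rad, and the springs carried it shut without the hand following.

In the last pictures the flap stands flush and shut. The compass centre is at about drawer x −44 mm, where it must be above −57 mm, and it lies on the bay's middle line. The weights, probe, beaker and jar were found within a few mm of where they started. The arm is clear and its force reading is near zero.

One check failed: in the final scene picture the network did not find the ball and gave only a low-confidence false hit on a weight. By eye in both final pictures, the ball still sits in its ring.

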